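# Cap the threaded sockets and shut the cabinet

### The job

Swing the door of the cabinet that lies on the bench up by its handle until it stands upright or leans a little past that, where it stays. Then screw every loose black cap onto a threaded socket of its own inside: set it on, turn it backward (anticlockwise) until it drops a step, so that the thread does not jam, then turn it forward (clockwise) until it is fully home. When all are on, swing the door fully shut again; leave the other things on the bench where they are.

Things in the scene. Friction and masses are not known exactly. Their poses are not given: they have to be found in the camera images.
- door (a joint): Angle of the cabinet's door in rad: 0 shut (it may start slightly ajar), grows as the door swings up, upright at 1.57, end stop 1.9. A stiff hinge holds it at any angle (about 0.75 Nm of friction; the door weighs 0.45 kg).
- door_handle (a point): Middle of the straight, round, 10 mm thick, 100 mm long steel handle bar on the door. Shut, the bar lies level, parallel to the hinge, 40 mm above the door's face (axis at z = 0.12), 14 mm inside the free edge, on the robot's left. Axes: y along bar and hinge, x (door shut) from bar to hinge, z away from the door's face. The bar may turn between the fingers.
- door_hinge (a point): Middle of the hinge line, on the top edge of the cabinet's right side (as seen from the robot), 77 mm above the bench; the bar is 176 mm from it along the door and 44 mm off it, and moves on a circle about it. The cabinet is a grey steel wall cabinet lying on its back, fixed: 340 mm along the hinge, 190 mm across, 76 mm high, walls 5 mm, inside floor 5 mm above the bench; the door is its whole top.
- socket_a_top (a point): Centre of the top of the fixed upright threaded aluminium socket in the cabinet, of three in a row along the hinge the nearest to the robot; 43 mm above the bench, z up. Core 35 mm in diameter, ribs 45 mm, square foot 62 mm; sockets are 100 mm apart. Right-handed three-start thread; the turn at which it starts is not known. Home, a cap's centre is 3 mm above this point.
- socket_b_top (a point): The like point of the like socket in the middle of the row. A cap set on a socket at any turn mostly rests on the ribs, its centre 9 to 16 mm above the point. Turned forward (clockwise from above) from there it jams on a tooth. Turned backward it creeps up 3.8 mm per rad to 14 mm and within at most 1.6 rad falls about 7 mm, if let down, into a pocket.
- socket_c_top (a point): The like point of the like socket at the far end of the row. In the pocket (0.24 rad wide) a cap's centre is 6 to 8 mm above the point, and a tooth bars turning further back. About one cap in three falls straight into the pocket when set on. From the pocket it turns forward 0.9 to 1.2 rad, going down 3.8 mm per rad, to a hard stop: home.
- cap_a_centre (a point): Centre (half-way up, 22.5 mm above its open rim) of a loose black screw cap: round, 54 mm in diameter, 45 mm high, ribbed side, closed top, 0.12 kg. It stands open side down on the bench, z up; three lugs inside near the rim. All caps are alike and any cap fits any socket. There are two or three caps.
- cap_b_centre (a point): Centre of another cap, the same as cap_a (54 mm in diameter, 45 mm high); may be absent.
- cap_c_centre (a point): Centre of another cap, the same as cap_a (54 mm in diameter, 45 mm high); may be absent.
- pliers: Bystander: snipe-nose pliers with blue grips, 162 mm long, 13 mm high; origin at the middle of its underside. Not to be moved.
- tweezers: Bystander: black tweezers, 122 mm long, 10 mm high; origin at the middle of its underside. Not to be moved.
- meter: Bystander: yellow multimeter, 140x72x43 mm; origin at the middle of its underside. Not to be moved.
- dish: Bystander: grey dish of small hardware, 67 mm across, 24 mm high; origin at the middle of its underside. Not to be moved.
- reel: Bystander: grey wire reel, 64 mm across, 42 mm high; origin at the middle of its underside. Not to be moved.
Things that resemble listed ones, but are neither listed nor needed, are in the scene too. Leave any blue look-alike of the part that bears cap_a_centre alone.

How it is judged:
On the way, in this order (a step that is already met when the one before it is completed fails the run):
1. the cabinet's door is swung up to at least 1.48 rad (value of joint door above 1.48 rad), for 0.2 s.
2. with the door still up (over 1 rad), every cap present is screwed home on a socket (((horizontal distance between cap_a_centre and socket_a_top below 0.004 m and z of cap_a_centre in the frame of socket_a_top between -0 and 0.005 m) or (horizontal distance between cap_a_centre and socket_b_top below 0.004 m and z of cap_a_centre in the frame of socket_b_top between -0 and 0.005 m) or (horizontal distance between cap_a_centre and socket_c_top below 0.004 m and z of cap_a_centre in the frame of socket_c_top between -0 and 0.005 m)) and ((horizontal distance between cap_b_centre and socket_a_top below 0.004 m and z of cap_b_centre in the frame of socket_a_top between -0 and 0.005 m) or (horizontal distance between cap_b_centre and socket_b_top below 0.004 m and z of cap_b_centre in the frame of socket_b_top between -0 and 0.005 m) or (horizontal distance between cap_b_centre and socket_c_top below 0.004 m and z of cap_b_centre in the frame of socket_c_top between -0 and 0.005 m)) and ((horizontal distance between cap_c_centre and socket_a_top below 0.004 m and z of cap_c_centre in the frame of socket_a_top between -0 and 0.005 m) or (horizontal distance between cap_c_centre and socket_b_top below 0.004 m and z of cap_c_centre in the frame of socket_b_top between -0 and 0.005 m) or (horizontal distance between cap_c_centre and socket_c_top below 0.004 m and z of cap_c_centre in the frame of socket_c_top between -0 and 0.005 m)) and value of joint door above 1 rad), for 0.2 s.
At the end, for the whole second after the job is handed in: The door is shut again (less than 0.08 rad). Every cap present is screwed home on a socket of its own: its centre within 4 mm of the socket's axis and within -3 to +2 mm of its home height (3 mm above the socket's top), tilted less than 0.08 rad, at rest (value of joint door below 0.08 rad and ((horizontal distance between cap_a_centre and socket_a_top below 0.004 m and z of cap_a_centre in the frame of socket_a_top between -0 and 0.005 m) or (horizontal distance between cap_a_centre and socket_b_top below 0.004 m and z of cap_a_centre in the frame of socket_b_top between -0 and 0.005 m) or (horizontal distance between cap_a_centre and socket_c_top below 0.004 m and z of cap_a_centre in the frame of socket_c_top between -0 and 0.005 m)) and angle between each of cap_a_centre, cap_b_centre, cap_c_centre's own z axis and vertical below 0.08 rad and linear speed of each of cap_a, cap_b, cap_c below 0.02 m/s and ((horizontal distance between cap_b_centre and socket_a_top below 0.004 m and z of cap_b_centre in the frame of socket_a_top between -0 and 0.005 m) or (horizontal distance between cap_b_centre and socket_b_top below 0.004 m and z of cap_b_centre in the frame of socket_b_top between -0 and 0.005 m) or (horizontal distance between cap_b_centre and socket_c_top below 0.004 m and z of cap_b_centre in the frame of socket_c_top between -0 and 0.005 m)) and ((horizontal distance between cap_c_centre and socket_a_top below 0.004 m and z of cap_c_centre in the frame of socket_a_top between -0 and 0.005 m) or (horizontal distance between cap_c_centre and socket_b_top below 0.004 m and z of cap_c_centre in the frame of socket_b_top between -0 and 0.005 m) or (horizontal distance between cap_c_centre and socket_c_top below 0.004 m and z of cap_c_centre in the frame of socket_c_top between -0 and 0.005 m))); the robot touches nothing.
It fails at once if the pliers is shoved aside by more than 6 cm (distance of pliers from where it was at the start of the episode above 0.06 m).
It fails at once if the tweezers is shoved aside by more than 6 cm (distance of tweezers from where it was at the start of the episode above 0.06 m).
It fails at once if the meter is shoved aside by more than 6 cm (distance of meter from where it was at the start of the episode above 0.06 m).
It fails at once if the dish is shoved aside by more than 6 cm (distance of dish from where it was at the start of the episode above 0.06 m).
It fails at once if the reel is shoved aside by more than 6 cm (distance of reel from where it was at the start of the episode above 0.06 m).
Of cap_a, cap_b, cap_c only 2 to 3 are there at a start; the rules pass over those that are not, and their reading is None.
At some moment in a run one of cap_a, cap_b, cap_c may be knocked a few centimetres aside while the robot is not near it.
It also fails if it takes over 210 s, if anything falls off the work surface, if the arm or the gripper's body presses on something with over 40 N, if the wrist force passes 120 N, or if a joint passes its speed limit or range.

### The arm

A 7-joint arm with a two-finger parallel gripper is mounted at the origin on a cart in front of the work surface, level with it; the furniture and walls round the work are solid. World frame = base frame: x ahead of the robot, y to its left, z up, the work surface at z = 0. Lengths are in m, angles in rad, forces in N, time in s.
With the tool pointing down it reaches from about 0.425 to 1.025 m from the base axis. Payload 9.4 kg.
Tool frame: the origin (TCP) lies on the centre line of the jaws, within the pads' length; the fingertips stand 19 mm ahead of it and the grasp point (between the pads) is the TCP; z points along the fingers, y is the line along which they close (so a half turn about z gives the same grasp; the last joint's range is limited). The gripper opens to 85 mm and grips with 20 to 120 N. Pads are 22 mm wide; open, the fingers measure 114 mm over their backs; the gripper's body (76 mm by 85 mm) begins 54 mm behind the grasp point. The pads swing forward as they close: fully open they stand 13 mm farther back than shut.
Start: joints at [1.16, 0.599, -0.003, 1.599, 0.002, 0.943, -0.08], TCP at [0.238, -0.685, 0.25] pointing down, gripper open.
Joint ranges: [-2.57, 2.57], [-0.35, 1.97], [-1.29, 1.29], [0.11, 2.56], [-1.05, 4.19], [0.11, 1.86], [-2.63, 2.63]. Speed limits (rad/s): [2.22, 2.22, 3.01, 3.01, 3.14, 3.14, 3.14].

### API

Orientations are given as a unit quaternion [w, x, y, z].
In Python, from workcell import * gives the robot as it stands. The module is installed in compiled form; this text tells all that it offers.
- The arm moves only by the tool servo_tool, never from a script. Its argument "steps" is a list of rows, each an object with "linear": the shift along the tool's x, y, z normalised to -1 to 1, where 1 is 0.075 m, a list of three; "roll": the turn about the tool's z normalised to -1 to 1, where 1 is 180 degrees; "claw": the opening in per cent of the stroke, from 0 (shut) to 100 (fully open). In form: [{"linear": [tx, ty, tz], "roll": roll, "claw": claw}, ...]. A call has exactly 8 rows; each row shifts and turns the commanded pose from where the row before left it, along the tool's axes as they then stand; what a row does not reach is not made up. A row lasts 1/12 s, in which the tool goes at most 41.7 mm and 7.16 degrees, less where a joint would pass 70% of its speed; a pose out of reach is approached as far as the arm can. A call with a number of a shift or a turn outside -1 to 1 is refused whole. A call with a gripper value outside its range is refused whole. The fingers move at their own pace and stop on an object; the grip force is fixed at half the most. Time passes only in rows, so rows that do not move let the fingers close, or fill a call up. It gives the time, the measured TCP pose, the force, the opening and the grip force at its end, in the units of the state.
- get_obs(): the state, without advancing time (a new reading comes with each control period).
- read_camera(name): name is "side" or "top"; returns a dict with "color" (420x560x3 uint8, red, green, blue), "K" (3x3 intrinsics, pixels), "D" ([k1, k2, p1, p2, k3] as OpenCV has them; the pictures are not rectified), "pose" (4x4, takes a point from camera to world coordinates). Camera axes: x right, y up, looking along -z (the intrinsics and any distortion apply to the point x, -y, -z); pixel columns grow to the right and rows downward; lengths in m; the calibration is good to about 2 mm. A picture is of the moment at which its call begins. There is no depth.
- job_done(): hands the job in; it is judged then, once.
The state is a dict: "t": time; "joint_pos": joint angles; "joint_velocities": joint speeds; "joint_torque": joint torques, N m; "tool_pos": TCP position; "eef_rot": TCP orientation; "force": force on the tool from outside, world axes, zero at the start; "wrist_torque": the same for the moment, N m; "grip_width": finger opening in m; "finger_force": force on a finger pad.
Only numpy, scipy, OpenCV 4.12 (cv2) and the standard library are available. Lean on these libraries where they do the work, as an engineer would, in place of code of your own. Each camera call takes 0.05 s, during which the arm holds its last target. There are 200 camera calls.

## Working session

There is one attempt and no reset: what is moved stays moved. The work goes in short steps, Python scripts to look and compute and a tool call to move; the robot and the scene stay as the last step left them, time stands still between calls to the robot, and variables do not carry over. Pictures are saved under pics/ and viewed, at most 14 in all, crops included, and the job is handed in when it is done.

Besides the shell and the picture viewer there is one more tool, called as name([rows], argument=value, ...), one row to a line, values as JSON. servo_tool: Moves the arm, as the interface text tells. Its arguments: {"type":"object","properties":{"steps":{"type":"array"}},"required":["steps"]}

```bash
mkdir -p pics
cat > h.py <<'E'
from workcell import *
import numpy as np, cv2
from scipy.spatial.transform import Rotation as R
def snap(name,fn=None,crop=None,scale=1):
    c=read_camera(name); im=c["color"][:,:,::-1].copy()
    if crop: u0,v0,u1,v1=crop; im=im[v0:v1,u0:u1]
    if scale!=1: im=cv2.resize(im,None,fx=scale,fy=scale,interpolation=cv2.INTER_CUBIC)
    if fn: cv2.imwrite("pics/"+fn,im)
    return c
def ray(c,uv):
    p=cv2.undistortPoints(np.array([[uv]],float),np.array(c["K"]),np.array(c["D"]))[0,0]
    P=np.array(c["pose"]); d=P[:3,:3]@np.array([p[0],-p[1],-1]); return P[:3,3],d
def at(c,uv,z):
    o,d=ray(c,uv); return o+d*(z-o[2])/d[2]
def proj(c,X):
    P=np.array(c["pose"]); q=P[:3,:3].T@(np.array(X)-P[:3,3]); q=q*[1,-1,-1]
    return cv2.projectPoints(q[None],np.zeros(3),np.zeros(3),np.array(c["K"]),np.array(c["D"]))[0][0,0]
def st():
    o=get_obs(); print({k:np.round(o[k],3).tolist() for k in("t","tool_pos","eef_rot","force","wrist_torque","grip_width","finger_force","joint_pos")})
E
python3 - <<'E'
from h import *
st()
for n in("top","side"):
    c=snap(n,n+"0.png",scale=1.42); print(n,np.round(c["pose"],3).tolist(),np.round(c["K"],1).tolist())
    import pickle; pickle.dump(c,open(n+".pkl","wb"))
E
```

```text
{'t': 0.0, 'tool_pos': [0.237, -0.685, 0.249], 'eef_rot': [-0.001, 0.986, 0.166, -0.0], 'force': [0.594, 0.047, -0.24], 'wrist_torque': [0.004, 0.03, 0.015], 'grip_width': 0.085, 'finger_force': 0.0, 'joint_pos': [1.16, 0.6, -0.003, 1.6, 0.002, 0.943, -0.08]}
top [[0.04, 0.975, -0.219, 0.332], [-0.999, 0.039, -0.013, 0.074], [-0.004, 0.219, 0.976, 1.185], [0.0, 0.0, 0.0, 1.0]] [[394.8, 0.0, 280.0], [0.0, 394.8, 211.2], [0.0, 0.0, 1.0]]
side [[-1.0, -0.002, -0.011, 0.544], [-0.008, -0.641, 0.768, 1.51], [-0.009, 0.768, 0.641, 1.295], [0.0, 0.0, 0.0, 1.0]] [[530.7, 0.0, 275.7], [0.0, 530.7, 213.4], [0.0, 0.0, 1.0]]
```

View pics/top0.png

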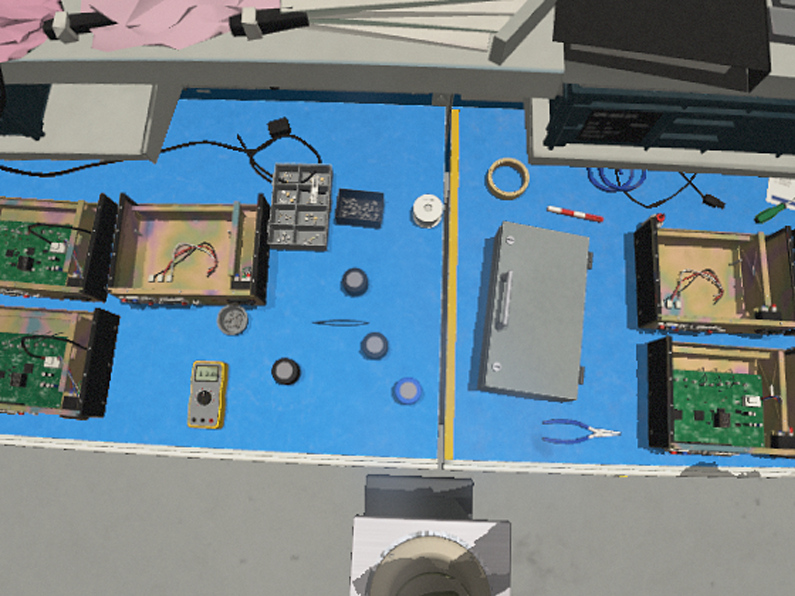

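View pics/side0.png

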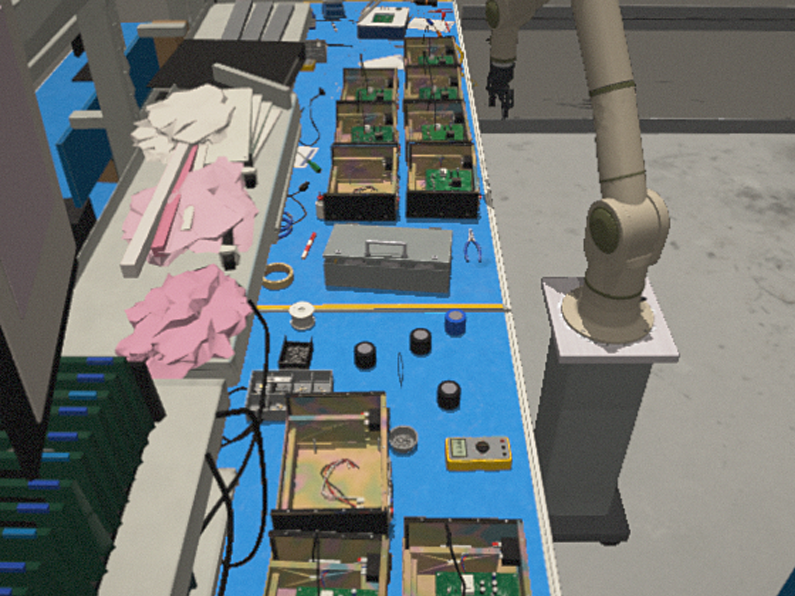

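Run:
```python
import cv2,pickle
for n,(u0,v0,u1,v1),f in (("top",(330,150,425,290),"c1"),("top",(180,180,310,285),"c2"),("side",(220,150,380,300),"c3")):
    im=pickle.load(open(n+".pkl","rb"))["color"][v0:v1,u0:u1,::-1]
    s=4 if f!="c2" else 5
    cv2.imwrite(f"pics/{f}.png",cv2.resize(im,None,fx=s,fy=s,interpolation=cv2.INTER_CUBIC))
```

```text
(no output)
```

View pics/c1.png

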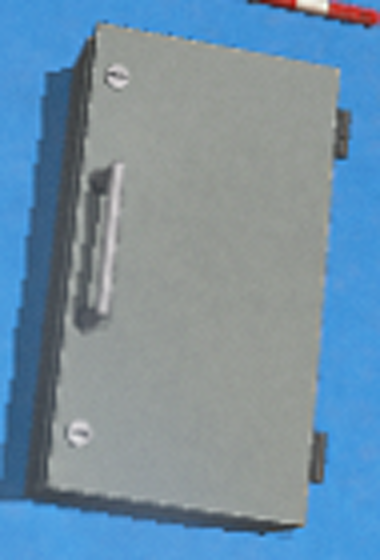

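View pics/c2.png

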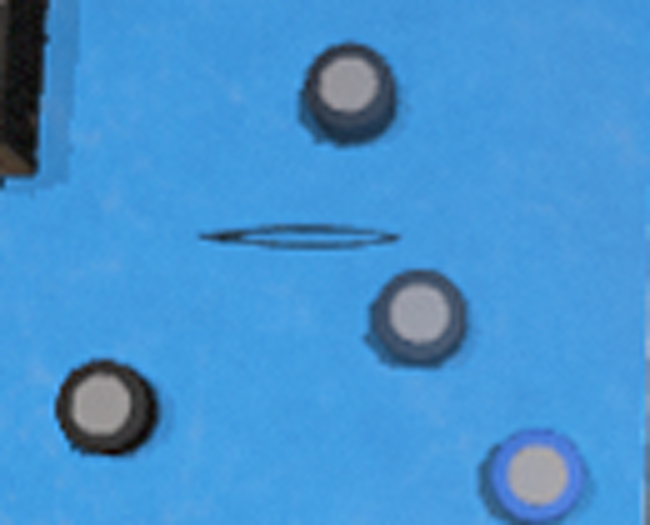

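View pics/c3.png

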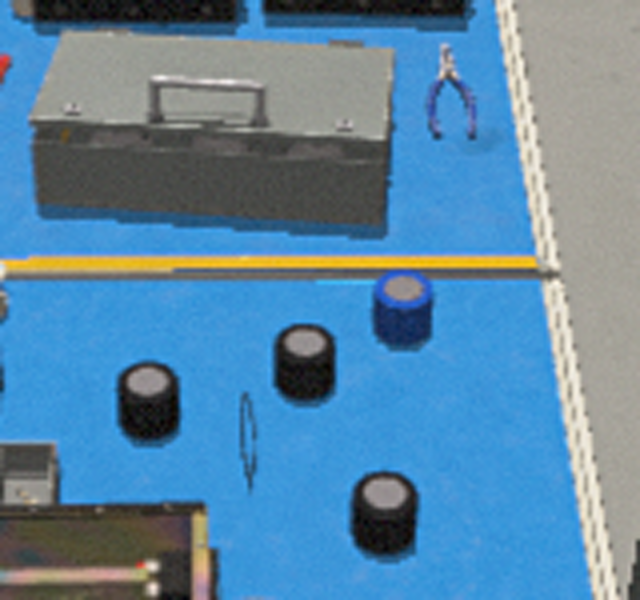

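```bash
cat > tri.py <<'E'
from h import *
import pickle
T=pickle.load(open("top.pkl","rb"));S=pickle.load(open("side.pkl","rb"))
def tri(a,b):
    o1,d1=ray(T,a);o2,d2=ray(S,b);d1/=np.linalg.norm(d1);d2/=np.linalg.norm(d2)
    s=np.linalg.lstsq(np.c_[d1,-d2],o2-o1,rcond=None)[0];p,q=o1+s[0]*d1,o2+s[1]*d2
    return (p+q)/2,np.linalg.norm(p-q)
E
python3 - <<'E'
from tri import *
c1=lambda x,y:(330+x/4-.5,150+y/4-.5); c2=lambda x,y:(180+x/5-.5,180+y/5-.5); c3=lambda x,y:(220+x/4-.5,150+y/4-.5)
for n,a,b in(("barfar",(117,165),(153,81)),("barnear",(104,311),(265,88)),("hingefar",(340,70),(60,32)),("hingenear",(303,525),(394,48)),("freefar",(97,25),(32,122)),("freenear",(48,490),(391,138))):
    p,e=tri(c1(*a),c3(*b)); print(n,p.round(4),e.round(4))
for n,a,b in(("cap1",(349,84),(149,380)),("cap2",(419,313),(305,343)),("cap3",(101,405),(386,491))):
    p,e=tri(c2(*a),c3(*b)); print(n,p.round(4),e.round(4),at(T,c2(*a),.045).round(4),at(S,c3(*b),.045).round(4))
for z in(0,):
  for n,a in(("meter",(205,395)),("dish",(233,320)),("tw l",(315,323)),("tw r",(368,323)),("pl l",(545,430)),("plr",(618,433))):
    print(n,at(T,(a[0]/1.42,a[1]/1.42),.01).round(3))
E
```

```text
barfar [ 0.633  -0.1267  0.1438] 0.0019
barnear [ 0.5294 -0.1174  0.1426] 0.0015
hingefar [ 0.7348 -0.3077  0.077 ] 0.0059
hingenear [ 0.3965 -0.2673  0.0848] 0.0019
freefar [ 0.75   -0.1207  0.1011] 0.0004
freenear [ 0.4114 -0.086   0.1072] 0.001
cap1 [0.6296 0.1815 0.0485] 0.0006 [0.6302 0.1818 0.045 ] [0.6301 0.1776 0.045 ]
cap2 [0.4945 0.133  0.047 ] 0.0012 [0.4942 0.1332 0.045 ] [0.495  0.1306 0.045 ]
cap3 [0.433  0.3136 0.0493] 0.001 [0.4329 0.3146 0.045 ] [0.4331 0.3094 0.045 ]
meter [0.376 0.484 0.01 ]
dish [0.538 0.44  0.01 ]
tw l [0.539 0.263 0.01 ]
tw r [0.543 0.15  0.01 ]
pl l [ 0.334 -0.226  0.01 ]
plr [ 0.332 -0.378  0.01 ]
```

servo_tool([
  {"linear": [0, 0, 0], "roll": 0.035, "claw": 60},
  {"linear": [0, 0, 0], "roll": 0.035, "claw": 60},
  {"linear": [0, 0, 0], "roll": 0.035, "claw": 60},
  {"linear": [0, 0, 0], "roll": 0.036, "claw": 60},
  {"linear": [0.187, -0.398, 0], "roll": 0, "claw": 60},
  {"linear": [0.187, -0.398, 0], "roll": 0, "claw": 60},
  {"linear": [0.187, -0.398, 0], "roll": 0, "claw": 60},
  {"linear": [0.187, -0.398, 0], "roll": 0, "claw": 60},
])

```text
t: 0.77
tool_pos: [0.3067, -0.5709, 0.2497]
eef_rot: [-0.0, 0.999, -0.055, -0.0]
force: [1.0, -0.6, -0.2]
grip_width: 0.0513
finger_force: 0.0
```

servo_tool([
  {"linear": [0.187, -0.398, 0], "roll": 0, "claw": 60},
  {"linear": [0.187, -0.398, 0], "roll": 0, "claw": 60},
  {"linear": [0.187, -0.398, 0], "roll": 0, "claw": 60},
  {"linear": [0.187, -0.398, 0], "roll": 0, "claw": 60},
  {"linear": [0.187, -0.398, 0], "roll": 0, "claw": 60},
  {"linear": [0.187, -0.398, 0], "roll": 0, "claw": 60},
  {"linear": [0.187, -0.398, 0], "roll": 0, "claw": 60},
  {"linear": [0.187, -0.398, 0], "roll": 0, "claw": 60},
])

```text
t: 1.43
tool_pos: [0.4444, -0.3457, 0.2501]
eef_rot: [-0.0, 0.999, -0.055, -0.0]
force: [0.4, -0.4, -0.4]
grip_width: 0.0512
finger_force: 0.0
```

servo_tool([
  {"linear": [0.187, -0.398, 0], "roll": 0, "claw": 60},
  {"linear": [0.187, -0.398, 0], "roll": 0, "claw": 60},
  {"linear": [0.187, -0.398, 0], "roll": 0, "claw": 60},
  {"linear": [0.187, -0.398, 0], "roll": 0, "claw": 60},
  {"linear": [0.187, -0.398, 0], "roll": 0, "claw": 60},
  {"linear": [0.187, -0.398, 0], "roll": 0, "claw": 60},
  {"linear": [0.187, -0.398, 0], "roll": 0, "claw": 60},
  {"linear": [0.187, -0.398, 0], "roll": 0, "claw": 60},
])

```text
t: 2.1
tool_pos: [0.5819, -0.1205, 0.2501]
eef_rot: [0.0, 0.999, -0.055, -0.0]
force: [1.6, -0.4, -0.1]
grip_width: 0.0512
finger_force: 0.0
```

```bash
cat >> h.py <<'E'
def go(x,y,z,yaw=None):
    """tool-frame units to reach target; yaw = world angle of tool x (roll first, then shift)"""
    o=get_obs(); q=np.array(o["eef_rot"]); r=R.from_quat(q[[1,2,3,0]]); X=r.as_matrix()[:,0]; y0=np.arctan2(X[1],X[0])
    y1=y0 if yaw is None else yaw
    d=np.array([x,y,z])-o["tool_pos"]; ex=np.array([np.cos(y1),np.sin(y1)]); ey=np.array([np.sin(y1),-np.cos(y1)])
    print("yaw",y0.round(4),"roll units",round((y0-y1)/np.pi,4),"shift units",(np.array([d[:2]@ex,d[:2]@ey,-d[2]])/.075).round(3))
E
python3 -c "
from h import *
st(); go(.581,-.122,.143,-.108)"
```

```text
{'t': 2.1, 'tool_pos': [0.582, -0.121, 0.25], 'eef_rot': [0.0, 0.999, -0.055, -0.0], 'force': [1.593, -0.441, -0.125], 'wrist_torque': [-0.014, 0.017, 0.021], 'grip_width': 0.051, 'finger_force': 0.0, 'joint_pos': [0.049, 0.443, 0.085, 1.911, -0.051, 0.79, -1.518]}
yaw -0.1091 roll units -0.0003 shift units [-0.009  0.021  1.427]
```

servo_tool([
  {"linear": [0, 0.02, 0.285], "roll": 0, "claw": 60},
  {"linear": [0, 0, 0.285], "roll": 0, "claw": 60},
  {"linear": [0, 0, 0.285], "roll": 0, "claw": 60},
  {"linear": [0, 0, 0.285], "roll": 0, "claw": 60},
  {"linear": [0, 0, 0.285], "roll": 0, "claw": 60},
  {"linear": [0, 0, 0], "roll": 0, "claw": 60},
  {"linear": [0, 0, 0], "roll": 0, "claw": 20},
  {"linear": [0, 0, 0], "roll": 0, "claw": 10},
])

```text
t: 2.77
tool_pos: [0.5816, -0.1238, 0.1441]
eef_rot: [0.0, 0.999, -0.055, 0.0]
force: [0.9, -0.1, 0.5]
grip_width: 0.028
finger_force: 0.0
```

servo_tool([
  {"linear": [0, 0, 0], "roll": 0, "claw": 0},
  {"linear": [0, 0, 0], "roll": 0, "claw": 0},
  {"linear": [0, 0, 0], "roll": 0, "claw": 0},
  {"linear": [0, 0, 0], "roll": 0, "claw": 0},
  {"linear": [0, 0, 0], "roll": 0, "claw": 0},
  {"linear": [0, 0, 0], "roll": 0, "claw": 0},
  {"linear": [0, 0, 0], "roll": 0, "claw": 0},
  {"linear": [0, 0, 0], "roll": 0, "claw": 0},
])

```text
t: 3.43
tool_pos: [0.5819, -0.1235, 0.1436]
eef_rot: [-0.0, 0.999, -0.054, 0.001]
force: [2.9, 0.3, 3.5]
grip_width: 0.0078
finger_force: 58.6
```

```bash
python3 -c "
from h import *
st()
m=np.array([-.108,-.994])
th0=.127
f=lambda t:np.array([.176*(np.cos(th0)-np.cos(t))-.044*(np.sin(th0)-np.sin(t)), -(.176*(np.sin(t)-np.sin(th0))+.044*(np.cos(t)-np.cos(th0)))])/.075
ts=np.linspace(th0,1.62,25); P=np.array([f(t) for t in ts]); print(np.diff(P,axis=0).round(3).tolist())"
```

```text
{'t': 3.433, 'tool_pos': [0.582, -0.123, 0.144], 'eef_rot': [-0.0, 0.999, -0.054, 0.001], 'force': [2.934, 0.349, 3.523], 'wrist_torque': [0.015, -0.595, 0.032], 'grip_width': 0.008, 'finger_force': 58.622, 'joint_pos': [0.07, 0.581, 0.064, 1.998, -0.066, 0.562, -1.5]}
[[0.059, -0.138], [0.068, -0.134], [0.076, -0.13], [0.084, -0.125], [0.091, -0.12], [0.099, -0.114], [0.105, -0.107], [0.112, -0.101], [0.118, -0.093], [0.124, -0.086], [0.129, -0.078], [0.133, -0.07], [0.137, -0.062], [0.141, -0.053], [0.144, -0.044], [0.146, -0.035], [0.148, -0.026], [0.15, -0.017], [0.15, -0.007], [0.15, 0.002], [0.15, 0.011], [0.149, 0.021], [0.147, 0.03], [0.145, 0.039]]
```

servo_tool([
  {"linear": [0, 0.059, -0.138], "roll": 0, "claw": 0},
  {"linear": [0, 0.068, -0.134], "roll": 0, "claw": 0},
  {"linear": [0, 0.076, -0.13], "roll": 0, "claw": 0},
  {"linear": [0, 0.084, -0.125], "roll": 0, "claw": 0},
  {"linear": [0, 0.091, -0.12], "roll": 0, "claw": 0},
  {"linear": [0, 0.099, -0.114], "roll": 0, "claw": 0},
  {"linear": [0, 0.105, -0.107], "roll": 0, "claw": 0},
  {"linear": [0, 0.112, -0.101], "roll": 0, "claw": 0},
])

```text
t: 4.1
tool_pos: [0.5767, -0.1717, 0.2163]
eef_rot: [-0.002, 0.999, -0.053, 0.0]
force: [5.2, 13.4, 3.9]
grip_width: 0.0077
finger_force: 59.0
```

```bash
python3 -c "
from h import *
st(); snap('side','s1.png',(200,80,400,240),4)"
```

```text
{'t': 4.1, 'tool_pos': [0.577, -0.172, 0.216], 'eef_rot': [-0.002, 0.999, -0.053, 0.0], 'force': [5.23, 13.404, 3.875], 'wrist_torque': [2.981, -1.163, 0.047], 'grip_width': 0.008, 'finger_force': 58.992, 'joint_pos': [0.149, 0.492, 0.07, 1.926, -0.056, 0.726, -1.424]}
```

View pics/s1.png

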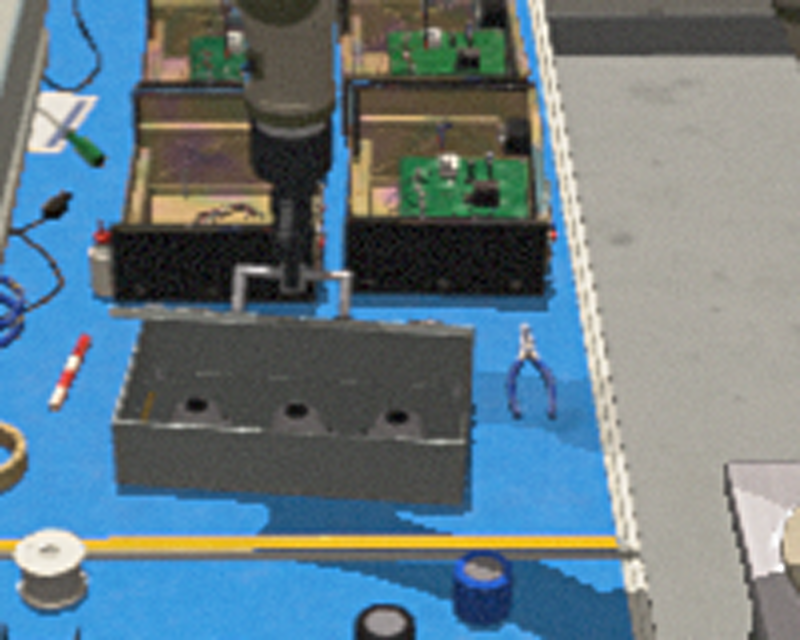

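The door is swinging up in the grip; sockets show at crop (197,406), (296,411), (398,417). Continuing.

servo_tool([
  {"linear": [0, 0.118, -0.093], "roll": 0, "claw": 0},
  {"linear": [0, 0.124, -0.086], "roll": 0, "claw": 0},
  {"linear": [0, 0.129, -0.078], "roll": 0, "claw": 0},
  {"linear": [0, 0.133, -0.07], "roll": 0, "claw": 0},
  {"linear": [0, 0.137, -0.062], "roll": 0, "claw": 0},
  {"linear": [0, 0.141, -0.053], "roll": 0, "claw": 0},
  {"linear": [0, 0.144, -0.044], "roll": 0, "claw": 0},
  {"linear": [0, 0.146, -0.035], "roll": 0, "claw": 0},
])

```text
t: 4.82
tool_pos: [0.5684, -0.2514, 0.2577]
eef_rot: [-0.002, 0.999, -0.053, 0.001]
force: [-1.7, 11.8, 22.4]
grip_width: 0.0075
finger_force: 63.5
```

servo_tool([
  {"linear": [0, 0.148, -0.026], "roll": 0, "claw": 0},
  {"linear": [0, 0.15, -0.017], "roll": 0, "claw": 0},
  {"linear": [0, 0.15, -0.007], "roll": 0, "claw": 0},
  {"linear": [0, 0.15, 0.002], "roll": 0, "claw": 0},
  {"linear": [0, 0.15, 0.011], "roll": 0, "claw": 0},
  {"linear": [0, 0.149, 0.021], "roll": 0, "claw": 0},
  {"linear": [0, 0.147, 0.03], "roll": 0, "claw": 0},
  {"linear": [0, 0.145, 0.039], "roll": 0, "claw": 0},
])

```text
t: 5.48
tool_pos: [0.5586, -0.3435, 0.2527]
eef_rot: [-0.0, 0.999, -0.054, 0.002]
force: [4.0, 2.4, 9.3]
grip_width: 0.0074
finger_force: 65.8
```

Run:
```python
from h import *
st(); snap('side','s2.png',(200,80,400,240),4)
import pickle
S=pickle.load(open("side.pkl","rb"))
s1=[at(S,(200+x/4-.5,80+y/4-.5),.043).round(4).tolist() for x,y in((197,406),(296,411),(398,417))]
print(s1)
```

```text
{'t': 5.483, 'tool_pos': [0.559, -0.343, 0.253], 'eef_rot': [-0.0, 0.999, -0.054, 0.002], 'force': [4.043, 2.42, 9.296], 'wrist_torque': [0.994, -0.857, 0.044], 'grip_width': 0.007, 'finger_force': 65.814, 'joint_pos': [0.409, 0.512, 0.086, 1.771, -0.058, 0.858, -1.158]}
[[0.675, -0.1931, 0.043], [0.5764, -0.1843, 0.043], [0.4757, -0.1739, 0.043]]
```

View pics/s2.png

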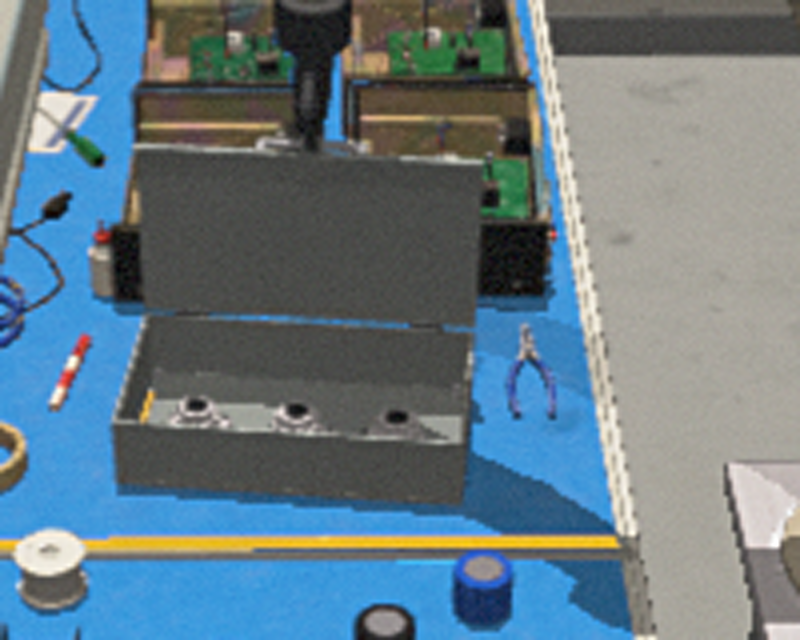

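servo_tool([
  {"linear": [0, 0, 0], "roll": 0, "claw": 25},
  {"linear": [0, 0, 0], "roll": 0, "claw": 25},
  {"linear": [0, 0, 0], "roll": 0, "claw": 25},
  {"linear": [0, 0, 0], "roll": 0, "claw": 25},
  {"linear": [0, 0, -0.3], "roll": 0, "claw": 25},
  {"linear": [0, 0, -0.3], "roll": 0, "claw": 25},
  {"linear": [0, 0, -0.3], "roll": 0, "claw": 25},
  {"linear": [0, 0, -0.3], "roll": 0, "claw": 25},
])

```text
t: 6.2
tool_pos: [0.5567, -0.3434, 0.3418]
eef_rot: [-0.0, 0.999, -0.054, -0.001]
force: [-0.8, 0.1, -0.2]
grip_width: 0.0214
finger_force: 0.0
```

servo_tool([
  {"linear": [0, 0, 0], "roll": -0.0385, "claw": 80},
  {"linear": [0, 0, 0], "roll": -0.0385, "claw": 80},
  {"linear": [0, 0, 0], "roll": -0.0385, "claw": 80},
  {"linear": [0, 0, 0], "roll": -0.0385, "claw": 80},
  {"linear": [0, 0, 0], "roll": -0.0385, "claw": 80},
  {"linear": [0, 0, 0], "roll": -0.0385, "claw": 80},
  {"linear": [0, 0, 0], "roll": -0.0385, "claw": 80},
  {"linear": [0, 0, 0], "roll": -0.0385, "claw": 80},
])

```text
t: 6.87
tool_pos: [0.5567, -0.3435, 0.3409]
eef_rot: [-0.0, 0.908, 0.419, -0.0]
force: [-0.1, 0.9, -0.2]
grip_width: 0.0681
finger_force: 0.0
```

servo_tool([
  {"linear": [0.266, -0.299, 0], "roll": 0, "claw": 80},
  {"linear": [0.266, -0.299, 0], "roll": 0, "claw": 80},
  {"linear": [0.266, -0.299, 0], "roll": 0, "claw": 80},
  {"linear": [0.266, -0.299, 0], "roll": 0, "claw": 80},
  {"linear": [0.266, -0.299, 0], "roll": 0, "claw": 80},
  {"linear": [0.266, -0.299, 0], "roll": 0, "claw": 80},
  {"linear": [0.266, -0.299, 0], "roll": 0, "claw": 80},
  {"linear": [0.266, -0.299, 0], "roll": 0, "claw": 80},
])

```text
t: 7.53
tool_pos: [0.5248, -0.1043, 0.3411]
eef_rot: [-0.0, 0.909, 0.416, -0.0]
force: [1.1, -0.1, 0.7]
grip_width: 0.0682
finger_force: 0.0
```

servo_tool([
  {"linear": [0.266, -0.299, 0], "roll": 0, "claw": 80},
  {"linear": [0.266, -0.299, 0], "roll": 0, "claw": 80},
  {"linear": [0.266, -0.299, 0], "roll": 0, "claw": 80},
  {"linear": [0.266, -0.299, 0], "roll": 0, "claw": 80},
  {"linear": [0.266, -0.299, 0], "roll": 0, "claw": 80},
  {"linear": [0.266, -0.299, 0], "roll": 0, "claw": 80},
  {"linear": [0.266, -0.299, 0], "roll": 0, "claw": 80},
  {"linear": [0.266, -0.299, 0], "roll": 0, "claw": 80},
])

```text
t: 8.2
tool_pos: [0.4933, 0.1335, 0.3411]
eef_rot: [0.0, 0.909, 0.416, -0.0]
force: [0.6, 0.6, 1.0]
grip_width: 0.0684
finger_force: 0.0
```

Run:
```python
from h import *
st(); c=snap('top','t2.png',(330,150,430,290),4)
go(.4945,.132,.032,.86)
```

```text
{'t': 8.2, 'tool_pos': [0.493, 0.133, 0.341], 'eef_rot': [0.0, 0.909, 0.416, -0.0], 'force': [0.645, 0.599, 0.959], 'wrist_torque': [-0.051, -0.045, 0.004], 'grip_width': 0.068, 'finger_force': 0.0, 'joint_pos': [-0.115, 0.255, -0.326, 1.956, 0.1, 0.947, -1.202]}
yaw 0.865 roll units 0.0016 shift units [-0.062  0.092  4.125]
```

View pics/t2.png

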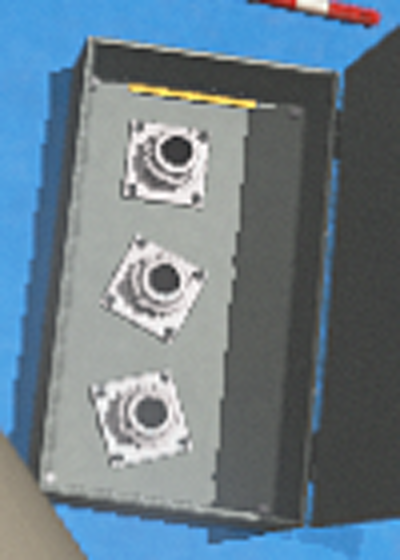

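servo_tool([
  {"linear": [-0.06, 0.09, 0.4], "roll": 0, "claw": 85},
  {"linear": [0, 0, 0.4], "roll": 0, "claw": 85},
  {"linear": [0, 0, 0.4], "roll": 0, "claw": 85},
  {"linear": [0, 0, 0.4], "roll": 0, "claw": 85},
  {"linear": [0, 0, 0.4], "roll": 0, "claw": 85},
  {"linear": [0, 0, 0.4], "roll": 0, "claw": 85},
  {"linear": [0, 0, 0.4], "roll": 0, "claw": 85},
  {"linear": [0, 0, 0.4], "roll": 0, "claw": 85},
])

```text
t: 8.92
tool_pos: [0.496, 0.1241, 0.0999]
eef_rot: [0.0, 0.909, 0.416, -0.0]
force: [1.0, -0.6, 0.2]
grip_width: 0.0727
finger_force: 0.0
```

servo_tool([
  {"linear": [0, 0, 0.4], "roll": 0, "claw": 85},
  {"linear": [0, 0, 0.26], "roll": 0, "claw": 85},
  {"linear": [0, 0, 0.26], "roll": 0, "claw": 85},
  {"linear": [0, 0, 0], "roll": 0, "claw": 85},
  {"linear": [0, 0, 0], "roll": 0, "claw": 40},
  {"linear": [0, 0, 0], "roll": 0, "claw": 40},
  {"linear": [0, 0, 0], "roll": 0, "claw": 40},
  {"linear": [0, 0, 0], "roll": 0, "claw": 40},
])

```text
t: 9.58
tool_pos: [0.4969, 0.1244, 0.0334]
eef_rot: [0.0, 0.909, 0.416, 0.001]
force: [-0.4, -0.3, -1.2]
grip_width: 0.0525
finger_force: 62.8
```

Run:
```python
from h import *
st()
import pickle
T=pickle.load(open("top.pkl","rb"))
for x,y in((178,150),(163,278),(152,410)): print(at(T,(330+x/4-.5,150+y/4-.5),.043).round(4))
```

```text
{'t': 9.583, 'tool_pos': [0.497, 0.124, 0.033], 'eef_rot': [0.0, 0.909, 0.416, 0.001], 'force': [-0.419, -0.262, -1.233], 'wrist_torque': [-0.001, -0.033, -0.041], 'grip_width': 0.053, 'finger_force': 62.836, 'joint_pos': [-0.279, 0.709, -0.112, 2.229, 0.345, 0.217, -1.414]}
[ 0.6747 -0.1921  0.043 ]
[ 0.5756 -0.1797  0.043 ]
[ 0.4772 -0.1709  0.043 ]
```

servo_tool([
  {"linear": [0, 0, 0], "roll": 0, "claw": 80},
  {"linear": [0, 0, 0], "roll": 0, "claw": 80},
  {"linear": [0, 0, 0], "roll": 0, "claw": 80},
  {"linear": [0.05, 0, 0], "roll": 0, "claw": 80},
  {"linear": [0, 0, 0], "roll": 0, "claw": 80},
  {"linear": [0, 0, 0], "roll": 0, "claw": 80},
  {"linear": [0, 0, 0], "roll": 0, "claw": 40},
  {"linear": [0, 0, 0], "roll": 0, "claw": 40},
])

```text
t: 10.25
tool_pos: [0.4987, 0.1273, 0.0325]
eef_rot: [0.0, 0.909, 0.416, 0.0]
force: [-0.2, -0.4, 4.4]
grip_width: 0.0528
finger_force: 61.8
```

servo_tool([
  {"linear": [0, 0, 0], "roll": 0, "claw": 40},
  {"linear": [0, 0, 0], "roll": 0, "claw": 40},
  {"linear": [0, 0, -0.32], "roll": 0, "claw": 40},
  {"linear": [0, 0, -0.32], "roll": 0, "claw": 40},
  {"linear": [0, 0, -0.32], "roll": 0, "claw": 40},
  {"linear": [0, 0, -0.32], "roll": 0, "claw": 40},
  {"linear": [0, 0, -0.32], "roll": 0, "claw": 40},
  {"linear": [0, 0, 0], "roll": 0, "claw": 40},
])

```text
t: 10.92
tool_pos: [0.5002, 0.1275, 0.1558]
eef_rot: [0.0, 0.909, 0.416, 0.003]
force: [0.6, -0.5, -1.4]
grip_width: 0.0528
finger_force: 63.8
```

servo_tool([
  {"linear": [0, 0, 0], "roll": 0, "claw": 40},
  {"linear": [0, 0, 0], "roll": 0, "claw": 40},
  {"linear": [0, 0, 0], "roll": 0, "claw": 40},
  {"linear": [0, 0, 0], "roll": 0, "claw": 40},
  {"linear": [0, 0, 0], "roll": 0, "claw": 40},
  {"linear": [0, 0, 0], "roll": 0, "claw": 40},
  {"linear": [0, 0, 0], "roll": 0, "claw": 40},
  {"linear": [0, 0, 0], "roll": 0, "claw": 40},
])

```text
t: 11.58
tool_pos: [0.4987, 0.1273, 0.1519]
eef_rot: [-0.0, 0.909, 0.416, -0.0]
force: [-0.3, -0.0, -2.5]
grip_width: 0.0525
finger_force: 63.8
```

Run:
```python
from h import *
st(); c=snap('side','s3.png',(260,190,360,270),6); st()
go(.6753,-.1924,.1)
```

```text
{'t': 11.583, 'tool_pos': [0.499, 0.127, 0.152], 'eef_rot': [-0.0, 0.909, 0.416, -0.0], 'force': [-0.302, -0.024, -2.535], 'wrist_torque': [0.038, 0.008, 0.055], 'grip_width': 0.052, 'finger_force': 63.838, 'joint_pos': [-0.177, 0.506, -0.255, 2.155, 0.254, 0.508, -1.337]}
{'t': 11.633, 'tool_pos': [0.499, 0.127, 0.152], 'eef_rot': [-0.0, 0.909, 0.416, -0.0], 'force': [-0.088, -0.847, -2.045], 'wrist_torque': [-0.002, -0.015, 0.039], 'grip_width': 0.053, 'finger_force': 63.838, 'joint_pos': [-0.177, 0.506, -0.255, 2.155, 0.254, 0.508, -1.337]}
yaw 0.8586 roll units 0.0 shift units [-1.688  4.567  0.693]
```

View pics/s3.png

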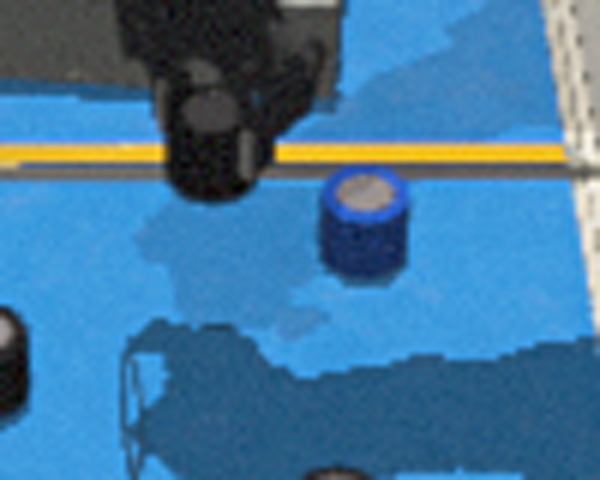

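servo_tool([
  {"linear": [-0.12, 0.326, 0], "roll": 0, "claw": 40},
  {"linear": [-0.12, 0.326, 0], "roll": 0, "claw": 40},
  {"linear": [-0.12, 0.326, 0], "roll": 0, "claw": 40},
  {"linear": [-0.12, 0.326, 0], "roll": 0, "claw": 40},
  {"linear": [-0.12, 0.326, 0], "roll": 0, "claw": 40},
  {"linear": [-0.12, 0.326, 0], "roll": 0, "claw": 40},
  {"linear": [-0.12, 0.326, 0], "roll": 0, "claw": 40},
  {"linear": [-0.12, 0.326, 0], "roll": 0, "claw": 40},
])

```text
t: 12.3
tool_pos: [0.6002, -0.0564, 0.1521]
eef_rot: [-0.0, 0.909, 0.416, -0.0]
force: [1.1, 0.1, -1.9]
grip_width: 0.0528
finger_force: 63.8
```

servo_tool([
  {"linear": [-0.12, 0.326, 0], "roll": 0, "claw": 40},
  {"linear": [-0.12, 0.326, 0], "roll": 0, "claw": 40},
  {"linear": [-0.12, 0.326, 0], "roll": 0, "claw": 40},
  {"linear": [-0.12, 0.326, 0], "roll": 0, "claw": 40},
  {"linear": [-0.12, 0.326, 0], "roll": 0, "claw": 40},
  {"linear": [-0.12, 0.326, 0], "roll": 0, "claw": 40},
  {"linear": [0, 0, 0.2], "roll": 0, "claw": 40},
  {"linear": [0, 0, 0], "roll": 0, "claw": 40},
])

```text
t: 12.97
tool_pos: [0.6744, -0.1939, 0.1347]
eef_rot: [-0.001, 0.91, 0.415, -0.001]
force: [-0.5, 1.0, -1.7]
grip_width: 0.0529
finger_force: 63.8
```

servo_tool([
  {"linear": [0, 0, 0], "roll": 0, "claw": 40},
  {"linear": [0, 0, 0], "roll": 0, "claw": 40},
  {"linear": [0, 0, 0], "roll": 0, "claw": 40},
  {"linear": [0, 0, 0], "roll": 0, "claw": 40},
  {"linear": [0, 0, 0], "roll": 0, "claw": 40},
  {"linear": [0, 0, 0], "roll": 0, "claw": 40},
  {"linear": [0, 0, 0], "roll": 0, "claw": 40},
  {"linear": [0, 0, 0], "roll": 0, "claw": 40},
])

```text
t: 13.63
tool_pos: [0.6755, -0.1918, 0.1373]
eef_rot: [0.0, 0.909, 0.416, 0.0]
force: [-0.9, -0.9, -0.9]
grip_width: 0.0527
finger_force: 63.8
```

Run:
```python
from tri import *
print(at(S,(294.5,207.8),.1636)); st(); go(.6753,-.1924,.075)
```

```text
[0.50091903 0.12372158 0.1636    ]
{'t': 13.633, 'tool_pos': [0.675, -0.192, 0.137], 'eef_rot': [0.0, 0.909, 0.416, 0.0], 'force': [-0.897, -0.867, -0.905], 'wrist_torque': [0.002, 0.001, -0.048], 'grip_width': 0.053, 'finger_force': 63.83, 'joint_pos': [0.376, 0.708, -0.29, 1.73, 0.278, 0.744, -0.767]}
yaw 0.8586 roll units 0.0 shift units [-0.008  0.003  0.831]
```

servo_tool([
  {"linear": [-0.01, -0.027, 0.2], "roll": 0, "claw": 40},
  {"linear": [0, 0, 0.2], "roll": 0, "claw": 40},
  {"linear": [0, 0, 0.2], "roll": 0, "claw": 40},
  {"linear": [0, 0, 0.1], "roll": 0, "claw": 40},
  {"linear": [0, 0, 0.08], "roll": 0, "claw": 40},
  {"linear": [0, 0, 0.05], "roll": 0, "claw": 40},
  {"linear": [0, 0, 0.03], "roll": 0, "claw": 40},
  {"linear": [0, 0, 0], "roll": 0, "claw": 40},
])

```text
t: 14.3
tool_pos: [0.6737, -0.1911, 0.0731]
eef_rot: [0.0, 0.909, 0.416, 0.0]
force: [-0.9, -0.1, 0.6]
grip_width: 0.0523
finger_force: 64.1
```

servo_tool([
  {"linear": [0, 0, 0], "roll": 0, "claw": 40},
  {"linear": [0, 0, 0], "roll": 0, "claw": 40},
  {"linear": [0, 0, 0.02], "roll": 0, "claw": 40},
  {"linear": [0, 0, 0.02], "roll": 0, "claw": 40},
  {"linear": [0, 0, 0], "roll": 0, "claw": 40},
  {"linear": [0, 0, 0], "roll": 0, "claw": 40},
  {"linear": [0, 0, 0], "roll": 0, "claw": 40},
  {"linear": [0, 0, 0], "roll": 0, "claw": 40},
])

```text
t: 14.97
tool_pos: [0.6742, -0.191, 0.0719]
eef_rot: [0.001, 0.909, 0.416, 0.001]
force: [-4.3, 1.7, 15.8]
grip_width: 0.0528
finger_force: 65.6
```

servo_tool([
  {"linear": [0, 0, 0.02], "roll": 0, "claw": 40},
  {"linear": [0, 0, 0.02], "roll": 0, "claw": 40},
  {"linear": [0, 0, 0], "roll": 0, "claw": 40},
  {"linear": [0, 0, 0], "roll": 0, "claw": 40},
  {"linear": [0, 0, 0], "roll": 0, "claw": 40},
  {"linear": [0, 0, 0], "roll": 0, "claw": 40},
  {"linear": [0, 0, 0], "roll": 0, "claw": 40},
  {"linear": [0, 0, 0], "roll": 0, "claw": 40},
])

```text
t: 15.63
tool_pos: [0.6741, -0.1931, 0.0667]
eef_rot: [0.001, 0.91, 0.416, 0.0]
force: [1.9, -5.5, 0.9]
grip_width: 0.0525
finger_force: 66.8
```

servo_tool([
  {"linear": [0, 0, 0.02], "roll": 0, "claw": 40},
  {"linear": [0, 0, 0.02], "roll": 0, "claw": 40},
  {"linear": [0, 0, 0], "roll": 0, "claw": 40},
  {"linear": [0, 0, 0], "roll": 0, "claw": 40},
  {"linear": [0, 0, 0], "roll": 0, "claw": 40},
  {"linear": [0, 0, 0], "roll": 0, "claw": 40},
  {"linear": [0, 0, 0], "roll": 0, "claw": 40},
  {"linear": [0, 0, 0], "roll": 0, "claw": 40},
])

```text
t: 16.3
tool_pos: [0.674, -0.1932, 0.0654]
eef_rot: [0.002, 0.91, 0.415, 0.0]
force: [-3.3, -4.7, 16.3]
grip_width: 0.0528
finger_force: 68.6
```

servo_tool([
  {"linear": [0, 0, 0.02], "roll": 0, "claw": 40},
  {"linear": [0, 0, 0.02], "roll": 0, "claw": 40},
  {"linear": [0, 0, 0], "roll": 0, "claw": 40},
  {"linear": [0, 0, 0], "roll": 0, "claw": 40},
  {"linear": [0, 0, 0], "roll": 0, "claw": 40},
  {"linear": [0, 0, 0], "roll": 0, "claw": 40},
  {"linear": [0, 0, 0], "roll": 0, "claw": 40},
  {"linear": [0, 0, 0], "roll": 0, "claw": 40},
])

```text
t: 16.97
tool_pos: [0.6742, -0.1932, 0.065]
eef_rot: [0.002, 0.91, 0.415, 0.001]
force: [-9.5, -3.9, 37.1]
grip_width: 0.0527
finger_force: 70.8
```

servo_tool([
  {"linear": [0, 0, -0.027], "roll": 0, "claw": 40},
  {"linear": [0, 0, 0], "roll": -0.02, "claw": 40},
  {"linear": [0, 0, 0], "roll": -0.02, "claw": 40},
  {"linear": [0, 0, 0], "roll": -0.02, "claw": 40},
  {"linear": [0, 0, 0], "roll": -0.02, "claw": 40},
  {"linear": [0, 0, 0], "roll": -0.02, "claw": 40},
  {"linear": [0, 0, 0], "roll": 0, "claw": 40},
  {"linear": [0, 0, 0], "roll": 0, "claw": 40},
])

```text
t: 17.63
tool_pos: [0.6759, -0.193, 0.0663]
eef_rot: [0.003, 0.833, 0.553, 0.002]
force: [-2.4, -4.0, 27.0]
grip_width: 0.0526
finger_force: 69.6
```

Run:
```python
from tri import *
st(); go(.674,-.193,.0625)
```

```text
{'t': 17.633, 'tool_pos': [0.676, -0.193, 0.066], 'eef_rot': [0.003, 0.833, 0.553, 0.002], 'force': [-2.371, -4.036, 27.007], 'wrist_torque': [-1.059, 0.502, 0.169], 'grip_width': 0.053, 'finger_force': 69.557, 'joint_pos': [0.405, 0.802, -0.338, 1.763, 0.414, 0.641, -0.571]}
yaw 1.1719 roll units 0.0 shift units [-0.01  -0.024  0.05 ]
```

servo_tool([
  {"linear": [0, 0, 0], "roll": -0.02, "claw": 40},
  {"linear": [0, 0, 0], "roll": -0.02, "claw": 40},
  {"linear": [0, 0, 0], "roll": -0.02, "claw": 40},
  {"linear": [0, 0, 0], "roll": -0.02, "claw": 40},
  {"linear": [0, 0, 0], "roll": -0.02, "claw": 40},
  {"linear": [0, 0, 0], "roll": 0, "claw": 40},
  {"linear": [0, 0, 0], "roll": 0, "claw": 40},
  {"linear": [0, 0, 0], "roll": 0, "claw": 40},
])

```text
t: 18.3
tool_pos: [0.6748, -0.1934, 0.0632]
eef_rot: [0.002, 0.737, 0.676, 0.0]
force: [2.7, -6.2, 3.5]
grip_width: 0.0524
finger_force: 67.0
```

servo_tool([
  {"linear": [0, 0, 0], "roll": -0.015, "claw": 40},
  {"linear": [0, 0, 0], "roll": -0.015, "claw": 40},
  {"linear": [0, 0, 0], "roll": 0, "claw": 40},
  {"linear": [0, 0, 0], "roll": 0, "claw": 40},
  {"linear": [0, 0, 0], "roll": -0.015, "claw": 40},
  {"linear": [0, 0, 0], "roll": -0.015, "claw": 40},
  {"linear": [0, 0, 0], "roll": 0, "claw": 40},
  {"linear": [0, 0, 0], "roll": 0, "claw": 40},
])

```text
t: 18.97
tool_pos: [0.675, -0.1935, 0.0629]
eef_rot: [0.002, 0.67, 0.743, 0.0]
force: [5.2, -5.8, -1.0]
grip_width: 0.0526
finger_force: 66.9
```

servo_tool([
  {"linear": [0, 0, 0.027], "roll": 0, "claw": 40},
  {"linear": [0, 0, 0], "roll": 0, "claw": 40},
  {"linear": [0, 0, 0], "roll": 0, "claw": 40},
  {"linear": [0, 0, 0], "roll": 0, "claw": 40},
  {"linear": [0, 0, 0.013], "roll": 0, "claw": 40},
  {"linear": [0, 0, 0], "roll": 0, "claw": 40},
  {"linear": [0, 0, 0], "roll": 0, "claw": 40},
  {"linear": [0, 0, 0], "roll": 0, "claw": 40},
])

```text
t: 19.63
tool_pos: [0.6753, -0.1933, 0.0617]
eef_rot: [0.002, 0.67, 0.742, 0.0]
force: [-0.2, -5.2, 14.6]
grip_width: 0.0524
finger_force: 68.4
```

Run:
```python
from tri import *
st(); go(.674,-.193,.0625)
```

```text
{'t': 19.633, 'tool_pos': [0.675, -0.193, 0.062], 'eef_rot': [0.002, 0.67, 0.742, 0.0], 'force': [-0.234, -5.161, 14.609], 'wrist_torque': [-1.331, -0.258, -0.22], 'grip_width': 0.052, 'finger_force': 68.435, 'joint_pos': [0.482, 0.83, -0.467, 1.759, 0.558, 0.683, -0.193]}
yaw 1.6732 roll units 0.0 shift units [ 0.006 -0.017 -0.011]
```

servo_tool([
  {"linear": [0, 0, 0.005], "roll": 0.03, "claw": 40},
  {"linear": [0, 0, 0.005], "roll": 0.03, "claw": 40},
  {"linear": [0, 0, 0.005], "roll": 0.03, "claw": 40},
  {"linear": [0, 0, 0.005], "roll": 0.03, "claw": 40},
  {"linear": [0, 0, 0.005], "roll": 0.03, "claw": 40},
  {"linear": [0, 0, 0.005], "roll": 0.03, "claw": 40},
  {"linear": [0, 0, 0], "roll": 0, "claw": 40},
  {"linear": [0, 0, 0], "roll": 0, "claw": 40},
])

```text
t: 20.3
tool_pos: [0.675, -0.1933, 0.0585]
eef_rot: [0.002, 0.851, 0.526, 0.001]
force: [2.5, -5.3, 7.9]
grip_width: 0.0525
finger_force: 67.4
```

Run:
```python
from tri import *
st(); go(.674,-.193,.0625)
```

```text
{'t': 20.3, 'tool_pos': [0.675, -0.193, 0.058], 'eef_rot': [0.002, 0.851, 0.526, 0.001], 'force': [2.452, -5.348, 7.932], 'wrist_torque': [-1.351, -0.479, -0.195], 'grip_width': 0.053, 'finger_force': 67.422, 'joint_pos': [0.393, 0.81, -0.317, 1.766, 0.4, 0.626, -0.622]}
yaw 1.1075 roll units 0.0 shift units [-0.002 -0.014 -0.054]
```

Going down with the thread. Continue to the stop.

servo_tool([
  {"linear": [0, 0, 0.005], "roll": 0.03, "claw": 40},
  {"linear": [0, 0, 0.005], "roll": 0.03, "claw": 40},
  {"linear": [0, 0, 0.005], "roll": 0.03, "claw": 40},
  {"linear": [0, 0, 0.005], "roll": 0.03, "claw": 40},
  {"linear": [0, 0, 0.005], "roll": 0.03, "claw": 40},
  {"linear": [0, 0, 0.005], "roll": 0.03, "claw": 40},
  {"linear": [0, 0, 0], "roll": 0, "claw": 40},
  {"linear": [0, 0, 0], "roll": 0, "claw": 40},
])

```text
t: 20.97
tool_pos: [0.6746, -0.1931, 0.0563]
eef_rot: [0.002, 0.963, 0.268, 0.001]
force: [-0.7, -4.3, 9.3]
grip_width: 0.0529
finger_force: 67.7
```

Run:
```python
from tri import *
st(); go(.674,-.193,.0625)
```

```text
{'t': 20.967, 'tool_pos': [0.675, -0.193, 0.056], 'eef_rot': [0.002, 0.963, 0.268, 0.001], 'force': [-0.661, -4.288, 9.31], 'wrist_torque': [-1.173, -0.195, -0.195], 'grip_width': 0.053, 'finger_force': 67.656, 'joint_pos': [0.301, 0.798, -0.168, 1.774, 0.222, 0.585, -1.031]}
yaw 0.5421 roll units 0.0 shift units [-0.007 -0.005 -0.082]
```

servo_tool([
  {"linear": [0, 0, 0], "roll": 0.03, "claw": 40},
  {"linear": [0, 0, 0], "roll": 0.03, "claw": 40},
  {"linear": [0, 0, 0], "roll": 0.03, "claw": 40},
  {"linear": [0, 0, 0], "roll": 0, "claw": 40},
  {"linear": [0, 0, 0], "roll": 0, "claw": 40},
  {"linear": [0, 0, 0], "roll": 0, "claw": 40},
  {"linear": [0, 0, 0], "roll": 0, "claw": 40},
  {"linear": [0, 0, 0], "roll": 0, "claw": 40},
])

```text
t: 21.63
tool_pos: [0.6773, -0.1923, 0.0568]
eef_rot: [0.002, 0.991, 0.132, 0.004]
force: [7.6, -4.2, 5.2]
grip_width: 0.0523
finger_force: 68.6
```

Run:
```python
from tri import *
st(); go(.674,-.193,.0625)
```

```text
{'t': 21.633, 'tool_pos': [0.677, -0.192, 0.057], 'eef_rot': [0.002, 0.991, 0.132, 0.004], 'force': [7.561, -4.224, 5.161], 'wrist_torque': [-1.278, -1.49, 0.982], 'grip_width': 0.052, 'finger_force': 68.632, 'joint_pos': [0.255, 0.795, -0.096, 1.775, 0.128, 0.569, -1.227]}
yaw 0.264 roll units 0.0 shift units [-0.045 -0.003 -0.077]
```

servo_tool([
  {"linear": [0, 0, 0], "roll": 0, "claw": 80},
  {"linear": [0, 0, 0], "roll": 0, "claw": 80},
  {"linear": [0, 0, 0], "roll": 0, "claw": 80},
  {"linear": [0, 0, 0], "roll": 0, "claw": 80},
  {"linear": [0, 0, -0.3], "roll": 0, "claw": 80},
  {"linear": [0, 0, -0.4], "roll": 0, "claw": 80},
  {"linear": [0, 0, -0.4], "roll": 0, "claw": 80},
  {"linear": [0, 0, -0.4], "roll": 0, "claw": 80},
])

```text
t: 22.3
tool_pos: [0.6728, -0.1907, 0.1682]
eef_rot: [-0.0, 0.991, 0.13, -0.001]
force: [0.1, -0.1, -0.7]
grip_width: 0.0681
finger_force: 0.0
```

servo_tool([
  {"linear": [0, 0, 0], "roll": -0.038, "claw": 80},
  {"linear": [0, 0, 0], "roll": -0.038, "claw": 80},
  {"linear": [0, 0, 0], "roll": -0.038, "claw": 80},
  {"linear": [0, 0, 0], "roll": -0.038, "claw": 80},
  {"linear": [0, 0, 0], "roll": -0.038, "claw": 80},
  {"linear": [0, 0, 0], "roll": 0, "claw": 80},
  {"linear": [0, 0, 0], "roll": 0, "claw": 80},
  {"linear": [0, 0, 0], "roll": 0, "claw": 80},
])

```text
t: 22.97
tool_pos: [0.6732, -0.1911, 0.1674]
eef_rot: [-0.0, 0.91, 0.414, -0.0]
force: [-0.3, 0.5, -0.4]
grip_width: 0.0681
finger_force: 0.0
```

Run:
```python
from tri import *
st(); go(.6295,.181,.16)
```

```text
{'t': 22.967, 'tool_pos': [0.673, -0.191, 0.167], 'eef_rot': [-0.0, 0.91, 0.414, -0.0], 'force': [-0.3, 0.495, -0.434], 'wrist_torque': [-0.009, -0.042, -0.025], 'grip_width': 0.068, 'finger_force': 0.0, 'joint_pos': [0.372, 0.669, -0.283, 1.717, 0.246, 0.791, -0.743]}
yaw 0.8545 roll units 0.0 shift units [ 3.359 -3.697  0.099]
```

servo_tool([
  {"linear": [0.24, -0.264, 0], "roll": 0, "claw": 85},
  {"linear": [0.24, -0.264, 0], "roll": 0, "claw": 85},
  {"linear": [0.24, -0.264, 0], "roll": 0, "claw": 85},
  {"linear": [0.24, -0.264, 0], "roll": 0, "claw": 85},
  {"linear": [0.24, -0.264, 0], "roll": 0, "claw": 85},
  {"linear": [0.24, -0.264, 0], "roll": 0, "claw": 85},
  {"linear": [0.24, -0.264, 0], "roll": 0, "claw": 85},
  {"linear": [0.24, -0.264, 0], "roll": 0, "claw": 85},
])

```text
t: 23.63
tool_pos: [0.6474, 0.0229, 0.1677]
eef_rot: [0.0, 0.91, 0.415, -0.0]
force: [-0.0, -0.1, -0.6]
grip_width: 0.0728
finger_force: 0.0
```

```bash
cat >> h.py <<'E'
def same(T):
    """shift (px) of each cap patch against the first top picture, with match score"""
    c=read_camera("top"); a=T["color"]; b=c["color"]
    for n,u,v in(("cap1",250,196),("cap2",263,242),("cap3",200,261)):
        t=a[v-14:v+15,u-14:u+15]; s=b[v-40:v+41,u-40:u+41]
        m=cv2.matchTemplate(s,t,cv2.TM_CCOEFF_NORMED); _,sc,_,l=cv2.minMaxLoc(m); print(n,"shift",l[0]-26,l[1]-26,round(sc,2))
    return c
E
python3 - <<'E'
from tri import *
same(T); st()
E
```

```text
cap1 shift 0 0 0.83
cap2 shift 13 9 0.27
cap3 shift 0 0 1.0
{'t': 23.683, 'tool_pos': [0.647, 0.03, 0.168], 'eef_rot': [-0.002, 0.909, 0.418, 0.001], 'force': [-1.699, 5.789, 0.325], 'wrist_torque': [0.363, 0.038, 0.018], 'grip_width': 0.073, 'finger_force': 0.0, 'joint_pos': [0.048, 0.612, -0.275, 1.844, 0.233, 0.716, -1.065]}
```

servo_tool([
  {"linear": [0.24, -0.264, 0], "roll": 0, "claw": 85},
  {"linear": [0.24, -0.264, 0], "roll": 0, "claw": 85},
  {"linear": [0.24, -0.264, 0], "roll": 0, "claw": 85},
  {"linear": [0.24, -0.264, 0], "roll": 0, "claw": 85},
  {"linear": [0.24, -0.264, 0], "roll": 0, "claw": 85},
  {"linear": [0.24, -0.264, 0], "roll": 0, "claw": 85},
  {"linear": [0, 0, 0], "roll": 0, "claw": 85},
  {"linear": [0, 0, 0], "roll": 0, "claw": 85},
])

```text
t: 24.35
tool_pos: [0.6278, 0.1831, 0.1677]
eef_rot: [-0.0, 0.909, 0.417, 0.0]
force: [0.9, -0.7, 0.1]
grip_width: 0.0726
finger_force: 0.0
```

servo_tool([
  {"linear": [0, 0, 0], "roll": 0, "claw": 85},
  {"linear": [0, 0, 0], "roll": 0, "claw": 85},
  {"linear": [0, 0, 0], "roll": 0, "claw": 85},
  {"linear": [0, 0, 0], "roll": 0, "claw": 85},
  {"linear": [0, 0, 0], "roll": 0, "claw": 85},
  {"linear": [0, 0, 0], "roll": 0, "claw": 85},
  {"linear": [0, 0, 0], "roll": 0, "claw": 85},
  {"linear": [0, 0, 0], "roll": 0, "claw": 85},
])

```text
t: 25.02
tool_pos: [0.6284, 0.1807, 0.1677]
eef_rot: [-0.0, 0.909, 0.416, -0.0]
force: [0.1, -0.3, -0.3]
grip_width: 0.0727
finger_force: 0.0
```

Run:
```python
from tri import *
go(.6295,.181,.0335,.858)
```

```text
yaw 0.8582 roll units 0.0001 shift units [0.013 0.008 1.789]
```

Descend, grip, lift.

servo_tool([
  {"linear": [0.013, 0.008, 0.35], "roll": 0, "claw": 85},
  {"linear": [0, 0, 0.35], "roll": 0, "claw": 85},
  {"linear": [0, 0, 0.35], "roll": 0, "claw": 85},
  {"linear": [0, 0, 0.35], "roll": 0, "claw": 85},
  {"linear": [0, 0, 0.25], "roll": 0, "claw": 85},
  {"linear": [0, 0, 0.14], "roll": 0, "claw": 85},
  {"linear": [0, 0, 0], "roll": 0, "claw": 85},
  {"linear": [0, 0, 0], "roll": 0, "claw": 85},
])

```text
t: 25.68
tool_pos: [0.6295, 0.1813, 0.0335]
eef_rot: [-0.0, 0.909, 0.416, -0.0]
force: [0.6, 0.8, 0.9]
grip_width: 0.0729
finger_force: 0.0
```

servo_tool([
  {"linear": [0, 0, 0], "roll": 0, "claw": 40},
  {"linear": [0, 0, 0], "roll": 0, "claw": 40},
  {"linear": [0, 0, 0], "roll": 0, "claw": 40},
  {"linear": [0, 0, 0], "roll": 0, "claw": 40},
  {"linear": [0, 0, 0], "roll": 0, "claw": 40},
  {"linear": [0, 0, 0], "roll": 0, "claw": 40},
  {"linear": [0, 0, 0], "roll": 0, "claw": 40},
  {"linear": [0, 0, 0], "roll": 0, "claw": 40},
])

```text
t: 26.35
tool_pos: [0.6304, 0.1814, 0.0354]
eef_rot: [0.0, 0.909, 0.416, 0.001]
force: [-1.2, -0.3, 6.2]
grip_width: 0.0523
finger_force: 62.9
```

servo_tool([
  {"linear": [0, 0, -0.3], "roll": 0, "claw": 40},
  {"linear": [0, 0, -0.3], "roll": 0, "claw": 40},
  {"linear": [0, 0, -0.3], "roll": 0, "claw": 40},
  {"linear": [0, 0, -0.3], "roll": 0, "claw": 40},
  {"linear": [0, 0, -0.3], "roll": 0, "claw": 40},
  {"linear": [0, 0, 0], "roll": 0, "claw": 40},
  {"linear": [0, 0, 0], "roll": 0, "claw": 40},
  {"linear": [0, 0, 0], "roll": 0, "claw": 40},
])

```text
t: 27.02
tool_pos: [0.6292, 0.1808, 0.146]
eef_rot: [0.0, 0.909, 0.416, 0.0]
force: [-0.2, 0.4, -1.1]
grip_width: 0.0527
finger_force: 63.5
```

Run:
```python
from tri import *
st();c=snap("side","s4.png",(200,170,300,250),6); go(.5745,-.182,.1373,.8586)
```

```text
{'t': 27.017, 'tool_pos': [0.629, 0.181, 0.146], 'eef_rot': [0.0, 0.909, 0.416, 0.0], 'force': [-0.158, 0.437, -1.076], 'wrist_torque': [0.032, 0.013, -0.03], 'grip_width': 0.053, 'finger_force': 63.483, 'joint_pos': [-0.204, 0.645, -0.249, 1.843, 0.238, 0.683, -1.303]}
yaw 0.8584 roll units -0.0001 shift units [-4.136  2.611  0.108]
```

View pics/s4.png

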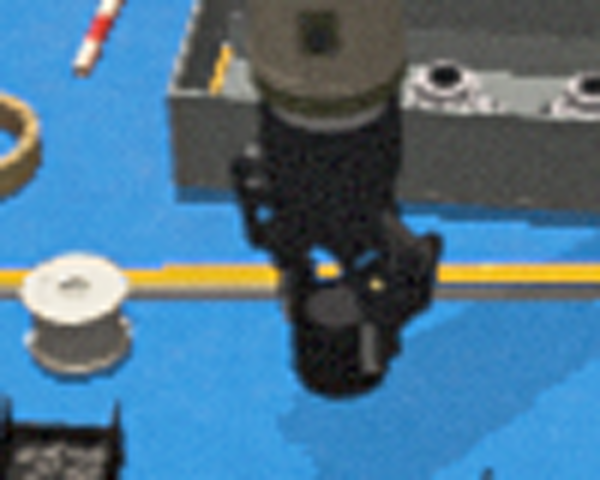

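servo_tool([
  {"linear": [-0.345, 0.218, 0], "roll": 0, "claw": 40},
  {"linear": [-0.345, 0.218, 0], "roll": 0, "claw": 40},
  {"linear": [-0.345, 0.218, 0], "roll": 0, "claw": 40},
  {"linear": [-0.345, 0.218, 0], "roll": 0, "claw": 40},
  {"linear": [-0.345, 0.218, 0], "roll": 0, "claw": 40},
  {"linear": [-0.345, 0.218, 0], "roll": 0, "claw": 40},
  {"linear": [-0.345, 0.218, 0], "roll": 0, "claw": 40},
  {"linear": [-0.345, 0.218, 0], "roll": 0, "claw": 40},
])

```text
t: 27.73
tool_pos: [0.5921, -0.0624, 0.1447]
eef_rot: [-0.001, 0.909, 0.416, -0.001]
force: [1.4, -0.3, -0.7]
grip_width: 0.0527
finger_force: 63.4
```

servo_tool([
  {"linear": [-0.345, 0.218, 0], "roll": 0, "claw": 40},
  {"linear": [-0.345, 0.218, 0], "roll": 0, "claw": 40},
  {"linear": [-0.345, 0.218, 0], "roll": 0, "claw": 40},
  {"linear": [-0.345, 0.218, 0], "roll": 0, "claw": 40},
  {"linear": [0, 0, 0], "roll": 0, "claw": 40},
  {"linear": [0, 0, 0], "roll": 0, "claw": 40},
  {"linear": [0, 0, 0], "roll": 0, "claw": 40},
  {"linear": [0, 0, 0], "roll": 0, "claw": 40},
])

```text
t: 28.4
tool_pos: [0.5751, -0.1806, 0.1454]
eef_rot: [-0.001, 0.909, 0.417, -0.0]
force: [0.3, 1.3, -1.5]
grip_width: 0.0527
finger_force: 63.4
```

servo_tool([
  {"linear": [0, 0, 0.3], "roll": 0, "claw": 40},
  {"linear": [0, 0, 0.2], "roll": 0, "claw": 40},
  {"linear": [0, 0, 0.15], "roll": 0, "claw": 40},
  {"linear": [0, 0, 0], "roll": 0, "claw": 40},
  {"linear": [0, 0, 0], "roll": 0, "claw": 40},
  {"linear": [0, 0, 0], "roll": 0, "claw": 40},
  {"linear": [0, 0, 0], "roll": 0, "claw": 40},
  {"linear": [0, 0, 0], "roll": 0, "claw": 40},
])

```text
t: 29.07
tool_pos: [0.5755, -0.1821, 0.098]
eef_rot: [0.0, 0.909, 0.416, 0.0]
force: [-0.4, -0.4, -1.4]
grip_width: 0.0524
finger_force: 63.5
```

Run:
```python
from tri import *
st();go(.5745,-.182,.0725,.8586)
```

```text
{'t': 29.067, 'tool_pos': [0.575, -0.182, 0.098], 'eef_rot': [0.0, 0.909, 0.416, 0.0], 'force': [-0.351, -0.375, -1.42], 'wrist_torque': [-0.027, 0.042, -0.017], 'grip_width': 0.052, 'finger_force': 63.498, 'joint_pos': [0.385, 0.666, -0.257, 1.989, 0.32, 0.524, -0.811]}
yaw 0.8584 roll units -0.0001 shift units [-0.007 -0.011  0.34 ]
```

servo_tool([
  {"linear": [0, 0, 0.1], "roll": 0, "claw": 40},
  {"linear": [0, 0, 0.1], "roll": 0, "claw": 40},
  {"linear": [0, 0, 0.08], "roll": 0, "claw": 40},
  {"linear": [0, 0, 0.06], "roll": 0, "claw": 40},
  {"linear": [0, 0, 0], "roll": 0, "claw": 40},
  {"linear": [0, 0, 0], "roll": 0, "claw": 40},
  {"linear": [0, 0, 0.03], "roll": 0, "claw": 40},
  {"linear": [0, 0, 0], "roll": 0, "claw": 40},
])

```text
t: 29.73
tool_pos: [0.5754, -0.1822, 0.0694]
eef_rot: [0.0, 0.909, 0.416, 0.0]
force: [4.0, -1.5, -2.1]
grip_width: 0.0525
finger_force: 63.6
```

servo_tool([
  {"linear": [0, 0, 0.02], "roll": 0, "claw": 40},
  {"linear": [0, 0, 0.02], "roll": 0, "claw": 40},
  {"linear": [0, 0, 0], "roll": 0, "claw": 40},
  {"linear": [0, 0, 0], "roll": 0, "claw": 40},
  {"linear": [0, 0, 0.02], "roll": 0, "claw": 40},
  {"linear": [0, 0, 0], "roll": 0, "claw": 40},
  {"linear": [0, 0, 0], "roll": 0, "claw": 40},
  {"linear": [0, 0, 0], "roll": 0, "claw": 40},
])

```text
t: 30.4
tool_pos: [0.5755, -0.1822, 0.0676]
eef_rot: [0.001, 0.909, 0.416, 0.001]
force: [-3.8, 0.6, 26.3]
grip_width: 0.0526
finger_force: 66.7
```

Run:
```python
from tri import *
st()
```

```text
{'t': 30.4, 'tool_pos': [0.576, -0.182, 0.068], 'eef_rot': [0.001, 0.909, 0.416, 0.001], 'force': [-3.796, 0.574, 26.278], 'wrist_torque': [0.091, 0.85, -0.0], 'grip_width': 0.053, 'finger_force': 66.747, 'joint_pos': [0.366, 0.709, -0.231, 2.004, 0.342, 0.463, -0.831]}
```

servo_tool([
  {"linear": [0, 0, 0], "roll": -0.02, "claw": 40},
  {"linear": [0, 0, 0], "roll": -0.02, "claw": 40},
  {"linear": [0, 0, 0], "roll": -0.02, "claw": 40},
  {"linear": [0, 0, 0], "roll": -0.02, "claw": 40},
  {"linear": [0, 0, 0], "roll": -0.02, "claw": 40},
  {"linear": [0, 0, 0], "roll": 0, "claw": 40},
  {"linear": [0, 0, 0], "roll": 0, "claw": 40},
  {"linear": [0, 0, 0], "roll": 0, "claw": 40},
])

```text
t: 31.07
tool_pos: [0.5771, -0.1823, 0.0686]
eef_rot: [0.002, 0.833, 0.554, 0.002]
force: [-2.3, 0.5, 33.2]
grip_width: 0.0525
finger_force: 67.4
```

servo_tool([
  {"linear": [0, 0, 0], "roll": -0.02, "claw": 40},
  {"linear": [0, 0, 0], "roll": -0.02, "claw": 40},
  {"linear": [0, 0, 0], "roll": -0.02, "claw": 40},
  {"linear": [0, 0, 0], "roll": -0.02, "claw": 40},
  {"linear": [0, 0, 0], "roll": 0, "claw": 40},
  {"linear": [0, 0, 0], "roll": 0, "claw": 40},
  {"linear": [0, 0, 0], "roll": 0, "claw": 40},
  {"linear": [0, 0, 0], "roll": 0, "claw": 40},
])

```text
t: 31.73
tool_pos: [0.5771, -0.1826, 0.0682]
eef_rot: [0.003, 0.757, 0.654, 0.001]
force: [-0.0, -2.3, 29.1]
grip_width: 0.0526
finger_force: 66.8
```

Run:
```python
from tri import *
st()
```

```text
{'t': 31.733, 'tool_pos': [0.577, -0.183, 0.068], 'eef_rot': [0.003, 0.757, 0.654, 0.001], 'force': [-0.014, -2.322, 29.147], 'wrist_torque': [-0.055, 0.413, 0.522], 'grip_width': 0.053, 'finger_force': 66.79, 'joint_pos': [0.464, 0.727, -0.38, 1.995, 0.531, 0.511, -0.444]}
```

servo_tool([
  {"linear": [0, 0, 0], "roll": -0.02, "claw": 40},
  {"linear": [0, 0, 0], "roll": -0.02, "claw": 40},
  {"linear": [0, 0, 0], "roll": -0.02, "claw": 40},
  {"linear": [0, 0, 0], "roll": 0, "claw": 40},
  {"linear": [0, 0, 0], "roll": 0, "claw": 40},
  {"linear": [0, 0, 0], "roll": 0, "claw": 40},
  {"linear": [0, 0, 0], "roll": 0, "claw": 40},
  {"linear": [0, 0, 0], "roll": 0, "claw": 40},
])

```text
t: 32.4
tool_pos: [0.5752, -0.1821, 0.0649]
eef_rot: [0.0, 0.693, 0.721, 0.0]
force: [2.8, -1.8, 0.5]
grip_width: 0.0526
finger_force: 64.3
```

servo_tool([
  {"linear": [0, 0, 0], "roll": -0.02, "claw": 40},
  {"linear": [0, 0, 0], "roll": -0.02, "claw": 40},
  {"linear": [0, 0, 0], "roll": -0.02, "claw": 40},
  {"linear": [0, 0, 0], "roll": 0, "claw": 40},
  {"linear": [0, 0, 0], "roll": 0, "claw": 40},
  {"linear": [0, 0, 0], "roll": 0, "claw": 40},
  {"linear": [0, 0, 0], "roll": 0, "claw": 40},
  {"linear": [0, 0, 0], "roll": 0, "claw": 40},
])

```text
t: 33.07
tool_pos: [0.5758, -0.1825, 0.0655]
eef_rot: [0.001, 0.622, 0.783, 0.0]
force: [2.8, -2.3, 5.4]
grip_width: 0.0525
finger_force: 65.0
```

Run:
```python
from tri import *
st()
```

```text
{'t': 33.067, 'tool_pos': [0.576, -0.182, 0.066], 'eef_rot': [0.001, 0.622, 0.783, 0.0], 'force': [2.756, -2.339, 5.381], 'wrist_torque': [-0.473, -0.756, -0.276], 'grip_width': 0.053, 'finger_force': 64.965, 'joint_pos': [0.528, 0.748, -0.478, 1.992, 0.641, 0.552, -0.172]}
```

servo_tool([
  {"linear": [0, 0, 0.02], "roll": 0, "claw": 40},
  {"linear": [0, 0, 0.02], "roll": 0, "claw": 40},
  {"linear": [0, 0, 0], "roll": 0, "claw": 40},
  {"linear": [0, 0, 0], "roll": 0, "claw": 40},
  {"linear": [0, 0, 0], "roll": 0, "claw": 40},
  {"linear": [0, 0, 0], "roll": 0, "claw": 40},
  {"linear": [0, 0, 0], "roll": 0, "claw": 40},
  {"linear": [0, 0, 0], "roll": 0, "claw": 40},
])

```text
t: 33.73
tool_pos: [0.5761, -0.1825, 0.0646]
eef_rot: [0.002, 0.622, 0.783, 0.0]
force: [-2.6, -2.4, 26.9]
grip_width: 0.0527
finger_force: 67.3
```

servo_tool([
  {"linear": [0, 0, 0.015], "roll": 0, "claw": 40},
  {"linear": [0, 0, 0], "roll": 0, "claw": 40},
  {"linear": [0, 0, 0], "roll": 0, "claw": 40},
  {"linear": [0, 0, 0], "roll": 0, "claw": 40},
  {"linear": [0, 0, 0], "roll": 0, "claw": 40},
  {"linear": [0, 0, 0], "roll": 0, "claw": 40},
  {"linear": [0, 0, 0], "roll": 0, "claw": 40},
  {"linear": [0, 0, 0], "roll": 0, "claw": 40},
])

```text
t: 34.4
tool_pos: [0.5763, -0.1824, 0.0642]
eef_rot: [0.002, 0.622, 0.783, 0.0]
force: [-4.2, -1.3, 37.5]
grip_width: 0.0524
finger_force: 68.2
```

Run:
```python
from tri import *
st()
```

```text
{'t': 34.4, 'tool_pos': [0.576, -0.182, 0.064], 'eef_rot': [0.002, 0.622, 0.783, 0.0], 'force': [-4.236, -1.276, 37.459], 'wrist_torque': [-0.377, 1.037, -0.476], 'grip_width': 0.052, 'finger_force': 68.217, 'joint_pos': [0.524, 0.749, -0.474, 1.993, 0.645, 0.547, -0.177]}
```

servo_tool([
  {"linear": [0, 0, -0.015], "roll": 0, "claw": 40},
  {"linear": [0, 0, 0], "roll": 0.02, "claw": 40},
  {"linear": [0, 0, 0], "roll": 0.02, "claw": 40},
  {"linear": [0, 0, 0], "roll": 0, "claw": 40},
  {"linear": [0, 0, 0], "roll": 0, "claw": 40},
  {"linear": [0, 0, 0], "roll": 0, "claw": 40},
  {"linear": [0, 0, 0], "roll": 0, "claw": 40},
  {"linear": [0, 0, 0], "roll": 0, "claw": 40},
])

```text
t: 35.07
tool_pos: [0.5757, -0.1822, 0.063]
eef_rot: [0.001, 0.67, 0.743, 0.0]
force: [-0.3, -2.0, 11.6]
grip_width: 0.0526
finger_force: 65.4
```

Run:
```python
from tri import *
st()
```

```text
{'t': 35.067, 'tool_pos': [0.576, -0.182, 0.063], 'eef_rot': [0.001, 0.67, 0.743, 0.0], 'force': [-0.333, -2.045, 11.568], 'wrist_torque': [-0.248, -0.271, -0.153], 'grip_width': 0.053, 'finger_force': 65.377, 'joint_pos': [0.504, 0.745, -0.442, 1.995, 0.609, 0.532, -0.268]}
```

servo_tool([
  {"linear": [0, 0, 0.005], "roll": 0.02, "claw": 40},
  {"linear": [0, 0, 0.005], "roll": 0.02, "claw": 40},
  {"linear": [0, 0, 0.005], "roll": 0.02, "claw": 40},
  {"linear": [0, 0, 0.005], "roll": 0.02, "claw": 40},
  {"linear": [0, 0, 0], "roll": 0, "claw": 40},
  {"linear": [0, 0, 0], "roll": 0, "claw": 40},
  {"linear": [0, 0, 0], "roll": 0, "claw": 40},
  {"linear": [0, 0, 0], "roll": 0, "claw": 40},
])

```text
t: 35.73
tool_pos: [0.5761, -0.182, 0.062]
eef_rot: [0.001, 0.757, 0.653, 0.001]
force: [0.6, -0.7, 15.9]
grip_width: 0.0527
finger_force: 65.8
```

Run:
```python
from tri import *
st()
```

```text
{'t': 35.733, 'tool_pos': [0.576, -0.182, 0.062], 'eef_rot': [0.001, 0.757, 0.653, 0.001], 'force': [0.611, -0.666, 15.938], 'wrist_torque': [-0.073, -0.21, -0.232], 'grip_width': 0.053, 'finger_force': 65.815, 'joint_pos': [0.46, 0.735, -0.374, 1.998, 0.535, 0.502, -0.45]}
```

servo_tool([
  {"linear": [0, 0, 0.005], "roll": 0.03, "claw": 40},
  {"linear": [0, 0, 0.005], "roll": 0.03, "claw": 40},
  {"linear": [0, 0, 0.005], "roll": 0.03, "claw": 40},
  {"linear": [0, 0, 0.005], "roll": 0.03, "claw": 40},
  {"linear": [0, 0, 0.005], "roll": 0.03, "claw": 40},
  {"linear": [0, 0, 0.005], "roll": 0.03, "claw": 40},
  {"linear": [0, 0, 0], "roll": 0, "claw": 40},
  {"linear": [0, 0, 0], "roll": 0, "claw": 40},
])

```text
t: 36.4
tool_pos: [0.5764, -0.1822, 0.0598]
eef_rot: [0.001, 0.91, 0.415, 0.001]
force: [0.7, -0.5, 15.9]
grip_width: 0.0523
finger_force: 65.8
```

servo_tool([
  {"linear": [0, 0, 0.005], "roll": 0.03, "claw": 40},
  {"linear": [0, 0, 0.005], "roll": 0.03, "claw": 40},
  {"linear": [0, 0, 0], "roll": 0, "claw": 40},
  {"linear": [0, 0, 0], "roll": 0, "claw": 40},
  {"linear": [0, 0, 0], "roll": 0, "claw": 40},
  {"linear": [0, 0, 0], "roll": 0, "claw": 40},
  {"linear": [0, 0, 0], "roll": 0, "claw": 40},
  {"linear": [0, 0, 0], "roll": 0, "claw": 40},
])

```text
t: 37.07
tool_pos: [0.5763, -0.1822, 0.0591]
eef_rot: [0.001, 0.945, 0.328, 0.001]
force: [0.7, 0.1, 15.9]
grip_width: 0.0528
finger_force: 65.9
```

Run:
```python
from tri import *
st();go(.576,-.182,.06)
```

```text
{'t': 37.067, 'tool_pos': [0.576, -0.182, 0.059], 'eef_rot': [0.001, 0.945, 0.328, 0.001], 'force': [0.672, 0.051, 15.931], 'wrist_torque': [-0.129, -0.29, -0.256], 'grip_width': 0.053, 'finger_force': 65.932, 'joint_pos': [0.331, 0.719, -0.178, 2.008, 0.281, 0.435, -0.962]}
yaw 0.6686 roll units 0.0 shift units [-0.002 -0.004 -0.012]
```

servo_tool([
  {"linear": [0, 0, 0.005], "roll": 0.03, "claw": 40},
  {"linear": [0, 0, 0.005], "roll": 0.03, "claw": 40},
  {"linear": [0, 0, 0], "roll": 0.03, "claw": 40},
  {"linear": [0, 0, 0], "roll": 0, "claw": 40},
  {"linear": [0, 0, 0], "roll": 0, "claw": 40},
  {"linear": [0, 0, 0], "roll": 0, "claw": 40},
  {"linear": [0, 0, 0], "roll": 0, "claw": 40},
  {"linear": [0, 0, 0], "roll": 0, "claw": 40},
])

```text
t: 37.73
tool_pos: [0.579, -0.1818, 0.0585]
eef_rot: [0.001, 0.981, 0.193, 0.004]
force: [8.2, 0.5, 12.3]
grip_width: 0.0528
finger_force: 64.2
```

Run:
```python
from tri import *
st();go(.576,-.182,.06)
```

```text
{'t': 37.733, 'tool_pos': [0.579, -0.182, 0.059], 'eef_rot': [0.001, 0.981, 0.193, 0.004], 'force': [8.248, 0.547, 12.295], 'wrist_torque': [-0.235, -1.61, 0.796], 'grip_width': 0.053, 'finger_force': 64.218, 'joint_pos': [0.284, 0.717, -0.11, 2.009, 0.177, 0.417, -1.142]}
yaw 0.3894 roll units 0.0 shift units [-0.038 -0.012 -0.019]
```

servo_tool([
  {"linear": [0, 0, 0], "roll": 0, "claw": 80},
  {"linear": [0, 0, 0], "roll": 0, "claw": 80},
  {"linear": [0, 0, 0], "roll": 0, "claw": 80},
  {"linear": [0, 0, 0], "roll": 0, "claw": 80},
  {"linear": [0, 0, -0.3], "roll": 0, "claw": 80},
  {"linear": [0, 0, -0.4], "roll": 0, "claw": 80},
  {"linear": [0, 0, -0.4], "roll": 0, "claw": 80},
  {"linear": [0, 0, -0.4], "roll": 0, "claw": 80},
])

```text
t: 38.4
tool_pos: [0.574, -0.1819, 0.1697]
eef_rot: [-0.001, 0.981, 0.192, -0.001]
force: [0.7, -0.4, -0.3]
grip_width: 0.0683
finger_force: 0.0
```

servo_tool([
  {"linear": [0, 0, 0], "roll": -0.037, "claw": 80},
  {"linear": [0, 0, 0], "roll": -0.037, "claw": 80},
  {"linear": [0, 0, 0], "roll": -0.037, "claw": 80},
  {"linear": [0, 0, 0], "roll": -0.038, "claw": 80},
  {"linear": [0, 0, 0], "roll": 0, "claw": 80},
  {"linear": [0, 0, 0], "roll": 0, "claw": 80},
  {"linear": [0, 0, 0], "roll": 0, "claw": 80},
  {"linear": [0, 0, 0], "roll": 0, "claw": 80},
])

```text
t: 39.07
tool_pos: [0.5749, -0.182, 0.169]
eef_rot: [-0.0, 0.91, 0.414, -0.0]
force: [-0.3, -0.2, 0.0]
grip_width: 0.068
finger_force: 0.0
```

Run:
```python
from tri import *
same(T);st(); go(.4322,.313,.17)
```

```text
cap1 shift -8 23 0.3
cap2 shift -21 -23 0.25
cap3 shift 0 0 1.0
{'t': 39.117, 'tool_pos': [0.575, -0.182, 0.169], 'eef_rot': [-0.0, 0.91, 0.414, -0.0], 'force': [-0.344, 0.503, -0.215], 'wrist_torque': [-0.04, -0.02, -0.033], 'grip_width': 0.068, 'finger_force': 0.0, 'joint_pos': [0.408, 0.567, -0.287, 1.945, 0.25, 0.664, -0.752]}
yaw 0.8533 roll units 0.0 shift units [ 3.722 -5.773 -0.013]
```

servo_tool([
  {"linear": [0.248, -0.385, 0], "roll": 0, "claw": 85},
  {"linear": [0.248, -0.385, 0], "roll": 0, "claw": 85},
  {"linear": [0.248, -0.385, 0], "roll": 0, "claw": 85},
  {"linear": [0.248, -0.385, 0], "roll": 0, "claw": 85},
  {"linear": [0.248, -0.385, 0], "roll": 0, "claw": 85},
  {"linear": [0.248, -0.385, 0], "roll": 0, "claw": 85},
  {"linear": [0.248, -0.385, 0], "roll": 0, "claw": 85},
  {"linear": [0.248, -0.385, 0], "roll": 0, "claw": 85},
])

```text
t: 39.78
tool_pos: [0.4976, 0.0833, 0.1693]
eef_rot: [0.0, 0.91, 0.414, 0.0]
force: [0.8, 0.3, 0.1]
grip_width: 0.0725
finger_force: 0.0
```

servo_tool([
  {"linear": [0.248, -0.385, 0], "roll": 0, "claw": 85},
  {"linear": [0.248, -0.385, 0], "roll": 0, "claw": 85},
  {"linear": [0.248, -0.385, 0], "roll": 0, "claw": 85},
  {"linear": [0.248, -0.385, 0], "roll": 0, "claw": 85},
  {"linear": [0.248, -0.385, 0], "roll": 0, "claw": 85},
  {"linear": [0.248, -0.385, 0], "roll": 0, "claw": 85},
  {"linear": [0.248, -0.385, 0], "roll": 0, "claw": 85},
  {"linear": [0, 0, 0], "roll": 0, "claw": 85},
])

```text
t: 40.45
tool_pos: [0.4285, 0.3205, 0.1696]
eef_rot: [-0.002, 0.908, 0.418, 0.001]
force: [0.5, 0.2, 0.8]
grip_width: 0.0724
finger_force: 0.0
```

servo_tool([
  {"linear": [0, 0, 0], "roll": 0, "claw": 85},
  {"linear": [0, 0, 0], "roll": 0, "claw": 85},
  {"linear": [0, 0, 0], "roll": 0, "claw": 85},
  {"linear": [0, 0, 0], "roll": 0, "claw": 85},
  {"linear": [0, 0, 0], "roll": 0, "claw": 85},
  {"linear": [0, 0, 0], "roll": 0, "claw": 85},
  {"linear": [0, 0, 0], "roll": 0, "claw": 85},
  {"linear": [0, 0, 0], "roll": 0, "claw": 85},
])

```text
t: 41.12
tool_pos: [0.4313, 0.3123, 0.1692]
eef_rot: [-0.0, 0.91, 0.414, 0.0]
force: [0.0, -0.5, 0.5]
grip_width: 0.0725
finger_force: 0.0
```

Run:
```python
from tri import *
st(); go(.4322,.313,.0335); c=snap("top","t3.png",(170,130,430,300),3)
```

```text
{'t': 41.117, 'tool_pos': [0.431, 0.312, 0.169], 'eef_rot': [-0.0, 0.91, 0.414, 0.0], 'force': [0.012, -0.462, 0.496], 'wrist_torque': [-0.003, -0.026, -0.033], 'grip_width': 0.073, 'finger_force': 0.0, 'joint_pos': [-0.562, 0.494, -0.239, 2.104, 0.211, 0.565, -1.668]}
yaw 0.8547 roll units 0.0 shift units [0.015 0.003 1.809]
```

View pics/t3.png

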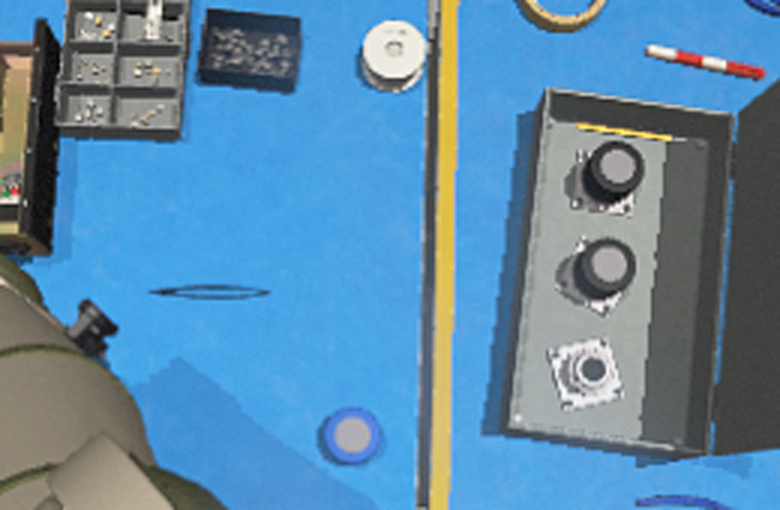

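Both caps sit on sockets c (613,172) and b (605,268); the near one (592,370) is free. Grasp the third.

servo_tool([
  {"linear": [0.015, 0, 0.35], "roll": 0, "claw": 85},
  {"linear": [0, 0, 0.35], "roll": 0, "claw": 85},
  {"linear": [0, 0, 0.35], "roll": 0, "claw": 85},
  {"linear": [0, 0, 0.35], "roll": 0, "claw": 85},
  {"linear": [0, 0, 0.25], "roll": 0, "claw": 85},
  {"linear": [0, 0, 0.15], "roll": 0, "claw": 85},
  {"linear": [0, 0, 0], "roll": 0, "claw": 85},
  {"linear": [0, 0, 0], "roll": 0, "claw": 85},
])

```text
t: 41.83
tool_pos: [0.4317, 0.3135, 0.0341]
eef_rot: [0.0, 0.91, 0.415, -0.0]
force: [1.5, 0.5, 1.0]
grip_width: 0.0725
finger_force: 0.0
```

servo_tool([
  {"linear": [0, 0, 0], "roll": 0, "claw": 40},
  {"linear": [0, 0, 0], "roll": 0, "claw": 40},
  {"linear": [0, 0, 0], "roll": 0, "claw": 40},
  {"linear": [0, 0, 0], "roll": 0, "claw": 40},
  {"linear": [0, 0, 0], "roll": 0, "claw": 40},
  {"linear": [0, 0, 0], "roll": 0, "claw": 40},
  {"linear": [0, 0, 0], "roll": 0, "claw": 40},
  {"linear": [0, 0, 0], "roll": 0, "claw": 40},
])

```text
t: 42.5
tool_pos: [0.4324, 0.3138, 0.0358]
eef_rot: [-0.0, 0.91, 0.415, 0.001]
force: [-1.3, -1.0, 7.3]
grip_width: 0.0526
finger_force: 62.5
```

servo_tool([
  {"linear": [0, 0, -0.3], "roll": 0, "claw": 40},
  {"linear": [0, 0, -0.3], "roll": 0, "claw": 40},
  {"linear": [0, 0, -0.3], "roll": 0, "claw": 40},
  {"linear": [0, 0, -0.3], "roll": 0, "claw": 40},
  {"linear": [0, 0, -0.3], "roll": 0, "claw": 40},
  {"linear": [0, 0, 0], "roll": 0, "claw": 40},
  {"linear": [0, 0, 0], "roll": 0, "claw": 40},
  {"linear": [0, 0, 0], "roll": 0, "claw": 40},
])

```text
t: 43.17
tool_pos: [0.4319, 0.3132, 0.147]
eef_rot: [-0.0, 0.91, 0.415, 0.0]
force: [0.4, -0.5, -0.5]
grip_width: 0.0526
finger_force: 63.4
```

Run:
```python
from tri import *
st(); go(.4755,-.172,.145)
```

```text
{'t': 43.167, 'tool_pos': [0.432, 0.313, 0.147], 'eef_rot': [-0.0, 0.91, 0.415, 0.0], 'force': [0.434, -0.504, -0.547], 'wrist_torque': [0.001, 0.023, -0.001], 'grip_width': 0.053, 'finger_force': 63.387, 'joint_pos': [-0.571, 0.529, -0.229, 2.12, 0.235, 0.516, -1.692]}
yaw 0.855 roll units 0.0 shift units [-4.5    4.684  0.026]
```

servo_tool([
  {"linear": [-0.3, 0.312, 0], "roll": 0, "claw": 40},
  {"linear": [-0.3, 0.312, 0], "roll": 0, "claw": 40},
  {"linear": [-0.3, 0.312, 0], "roll": 0, "claw": 40},
  {"linear": [-0.3, 0.312, 0], "roll": 0, "claw": 40},
  {"linear": [-0.3, 0.312, 0], "roll": 0, "claw": 40},
  {"linear": [-0.3, 0.312, 0], "roll": 0, "claw": 40},
  {"linear": [-0.3, 0.312, 0], "roll": 0, "claw": 40},
  {"linear": [-0.3, 0.312, 0], "roll": 0, "claw": 40},
])

```text
t: 43.83
tool_pos: [0.4544, 0.0532, 0.1458]
eef_rot: [-0.0, 0.91, 0.415, -0.001]
force: [0.5, 0.8, -1.1]
grip_width: 0.0523
finger_force: 63.4
```

servo_tool([
  {"linear": [-0.3, 0.312, 0], "roll": 0, "claw": 40},
  {"linear": [-0.3, 0.312, 0], "roll": 0, "claw": 40},
  {"linear": [-0.3, 0.312, 0], "roll": 0, "claw": 40},
  {"linear": [-0.3, 0.312, 0], "roll": 0, "claw": 40},
  {"linear": [-0.3, 0.312, 0], "roll": 0, "claw": 40},
  {"linear": [-0.3, 0.312, 0], "roll": 0, "claw": 40},
  {"linear": [-0.3, 0.312, 0], "roll": 0, "claw": 40},
  {"linear": [0, 0, 0], "roll": 0, "claw": 40},
])

```text
t: 44.5
tool_pos: [0.4746, -0.1782, 0.1454]
eef_rot: [0.001, 0.912, 0.411, -0.001]
force: [0.6, 0.3, -1.1]
grip_width: 0.0523
finger_force: 63.4
```

servo_tool([
  {"linear": [0, 0, 0], "roll": 0, "claw": 40},
  {"linear": [0, 0, 0.3], "roll": 0, "claw": 40},
  {"linear": [0, 0, 0.2], "roll": 0, "claw": 40},
  {"linear": [0, 0, 0.15], "roll": 0, "claw": 40},
  {"linear": [0, 0, 0], "roll": 0, "claw": 40},
  {"linear": [0, 0, 0], "roll": 0, "claw": 40},
  {"linear": [0, 0, 0], "roll": 0, "claw": 40},
  {"linear": [0, 0, 0], "roll": 0, "claw": 40},
])

```text
t: 45.17
tool_pos: [0.4757, -0.171, 0.0985]
eef_rot: [0.0, 0.91, 0.415, 0.0]
force: [0.8, -0.2, -1.4]
grip_width: 0.0524
finger_force: 63.4
```

Run:
```python
from tri import *
st();go(.4755,-.172,.0725)
```

```text
{'t': 45.167, 'tool_pos': [0.476, -0.171, 0.099], 'eef_rot': [0.0, 0.91, 0.415, 0.0], 'force': [0.782, -0.159, -1.367], 'wrist_torque': [-0.006, 0.016, 0.026], 'grip_width': 0.052, 'finger_force': 63.437, 'joint_pos': [0.41, 0.591, -0.252, 2.211, 0.385, 0.379, -0.875]}
yaw 0.8561 roll units 0.0 shift units [-0.012  0.006  0.347]
```

servo_tool([
  {"linear": [-0.012, 0.006, 0.1], "roll": 0, "claw": 40},
  {"linear": [0, 0, 0.1], "roll": 0, "claw": 40},
  {"linear": [0, 0, 0.08], "roll": 0, "claw": 40},
  {"linear": [0, 0, 0.06], "roll": 0, "claw": 40},
  {"linear": [0, 0, 0], "roll": 0, "claw": 40},
  {"linear": [0, 0, 0], "roll": 0, "claw": 40},
  {"linear": [0, 0, 0.03], "roll": 0, "claw": 40},
  {"linear": [0, 0, 0], "roll": 0, "claw": 40},
])

```text
t: 45.83
tool_pos: [0.4753, -0.1725, 0.0701]
eef_rot: [0.0, 0.91, 0.415, 0.0]
force: [0.2, -0.8, -1.1]
grip_width: 0.0528
finger_force: 63.4
```

servo_tool([
  {"linear": [0, 0, 0.02], "roll": 0, "claw": 40},
  {"linear": [0, 0, 0.02], "roll": 0, "claw": 40},
  {"linear": [0, 0, 0], "roll": 0, "claw": 40},
  {"linear": [0, 0, 0], "roll": 0, "claw": 40},
  {"linear": [0, 0, 0.02], "roll": 0, "claw": 40},
  {"linear": [0, 0, 0], "roll": 0, "claw": 40},
  {"linear": [0, 0, 0], "roll": 0, "claw": 40},
  {"linear": [0, 0, 0], "roll": 0, "claw": 40},
])

```text
t: 46.5
tool_pos: [0.4753, -0.1726, 0.0676]
eef_rot: [0.001, 0.91, 0.415, 0.0]
force: [-3.9, 1.1, 28.5]
grip_width: 0.0524
finger_force: 66.7
```

Run:
```python
from tri import *
st()
```

```text
{'t': 46.5, 'tool_pos': [0.475, -0.173, 0.068], 'eef_rot': [0.001, 0.91, 0.415, 0.0], 'force': [-3.868, 1.057, 28.512], 'wrist_torque': [0.326, 0.943, 0.005], 'grip_width': 0.052, 'finger_force': 66.704, 'joint_pos': [0.375, 0.645, -0.201, 2.228, 0.42, 0.301, -0.904]}
```

servo_tool([
  {"linear": [0, 0, 0], "roll": -0.02, "claw": 40},
  {"linear": [0, 0, 0], "roll": -0.02, "claw": 40},
  {"linear": [0, 0, 0], "roll": -0.02, "claw": 40},
  {"linear": [0, 0, 0], "roll": -0.02, "claw": 40},
  {"linear": [0, 0, 0], "roll": -0.02, "claw": 40},
  {"linear": [0, 0, 0], "roll": 0, "claw": 40},
  {"linear": [0, 0, 0], "roll": 0, "claw": 40},
  {"linear": [0, 0, 0], "roll": 0, "claw": 40},
])

```text
t: 47.17
tool_pos: [0.4772, -0.1728, 0.0686]
eef_rot: [0.002, 0.834, 0.552, 0.002]
force: [-2.0, 0.6, 42.2]
grip_width: 0.0526
finger_force: 67.8
```

servo_tool([
  {"linear": [0, 0, 0], "roll": -0.02, "claw": 40},
  {"linear": [0, 0, 0], "roll": -0.02, "claw": 40},
  {"linear": [0, 0, 0], "roll": 0, "claw": 40},
  {"linear": [0, 0, 0], "roll": 0, "claw": 40},
  {"linear": [0, 0, 0], "roll": 0, "claw": 40},
  {"linear": [0, 0, 0], "roll": 0, "claw": 40},
  {"linear": [0, 0, 0], "roll": 0, "claw": 40},
  {"linear": [0, 0, 0], "roll": 0, "claw": 40},
])

```text
t: 47.83
tool_pos: [0.4775, -0.1726, 0.069]
eef_rot: [0.003, 0.797, 0.604, 0.002]
force: [-2.5, 0.7, 45.8]
grip_width: 0.0526
finger_force: 68.2
```

Run:
```python
from tri import *
st()
```

```text
{'t': 47.833, 'tool_pos': [0.477, -0.173, 0.069], 'eef_rot': [0.003, 0.797, 0.604, 0.002], 'force': [-2.509, 0.693, 45.835], 'wrist_torque': [0.25, 0.734, 0.255], 'grip_width': 0.053, 'finger_force': 68.165, 'joint_pos': [0.447, 0.652, -0.306, 2.222, 0.588, 0.338, -0.634]}
```

servo_tool([
  {"linear": [0, 0, 0], "roll": -0.02, "claw": 40},
  {"linear": [0, 0, 0], "roll": -0.02, "claw": 40},
  {"linear": [0, 0, 0], "roll": 0, "claw": 40},
  {"linear": [0, 0, 0], "roll": 0, "claw": 40},
  {"linear": [0, 0, 0], "roll": 0, "claw": 40},
  {"linear": [0, 0, 0], "roll": 0, "claw": 40},
  {"linear": [0, 0, 0], "roll": 0, "claw": 40},
  {"linear": [0, 0, 0], "roll": 0, "claw": 40},
])

```text
t: 48.5
tool_pos: [0.4774, -0.1726, 0.0693]
eef_rot: [0.003, 0.758, 0.653, 0.001]
force: [-3.6, 0.3, 50.8]
grip_width: 0.0525
finger_force: 68.6
```

servo_tool([
  {"linear": [0, 0, 0], "roll": -0.02, "claw": 40},
  {"linear": [0, 0, 0], "roll": -0.02, "claw": 40},
  {"linear": [0, 0, 0], "roll": 0, "claw": 40},
  {"linear": [0, 0, 0], "roll": 0, "claw": 40},
  {"linear": [0, 0, 0], "roll": 0, "claw": 40},
  {"linear": [0, 0, 0], "roll": 0, "claw": 40},
  {"linear": [0, 0, 0], "roll": 0, "claw": 40},
  {"linear": [0, 0, 0], "roll": 0, "claw": 40},
])

```text
t: 49.17
tool_pos: [0.4771, -0.1722, 0.0687]
eef_rot: [0.003, 0.715, 0.699, 0.001]
force: [-3.5, 2.4, 43.3]
grip_width: 0.0525
finger_force: 67.8
```

Run:
```python
from tri import *
st()
```

```text
{'t': 49.167, 'tool_pos': [0.477, -0.172, 0.069], 'eef_rot': [0.003, 0.715, 0.699, 0.001], 'force': [-3.48, 2.433, 43.294], 'wrist_torque': [0.519, 1.063, 0.214], 'grip_width': 0.052, 'finger_force': 67.829, 'joint_pos': [0.491, 0.66, -0.371, 2.219, 0.675, 0.365, -0.47]}
```

servo_tool([
  {"linear": [0, 0, 0], "roll": -0.02, "claw": 40},
  {"linear": [0, 0, 0], "roll": -0.02, "claw": 40},
  {"linear": [0, 0, 0], "roll": 0, "claw": 40},
  {"linear": [0, 0, 0], "roll": 0, "claw": 40},
  {"linear": [0, 0, 0], "roll": 0, "claw": 40},
  {"linear": [0, 0, 0], "roll": 0, "claw": 40},
  {"linear": [0, 0, 0], "roll": 0, "claw": 40},
  {"linear": [0, 0, 0], "roll": 0, "claw": 40},
])

```text
t: 49.83
tool_pos: [0.4757, -0.1727, 0.0657]
eef_rot: [0.0, 0.671, 0.742, 0.0]
force: [4.5, -3.0, 0.8]
grip_width: 0.0523
finger_force: 64.0
```

Run:
```python
from tri import *
st()
```

```text
{'t': 49.833, 'tool_pos': [0.476, -0.173, 0.066], 'eef_rot': [0.0, 0.671, 0.742, 0.0], 'force': [4.479, -3.02, 0.827], 'wrist_torque': [-0.791, -1.039, 0.009], 'grip_width': 0.052, 'finger_force': 64.028, 'joint_pos': [0.514, 0.67, -0.401, 2.219, 0.716, 0.379, -0.386]}
```

Dropped. Let it down 4.5 mm, then forward with the thread.

servo_tool([
  {"linear": [0, 0, 0.02], "roll": 0, "claw": 40},
  {"linear": [0, 0, 0.02], "roll": 0, "claw": 40},
  {"linear": [0, 0, 0.015], "roll": 0, "claw": 40},
  {"linear": [0, 0, 0], "roll": 0, "claw": 40},
  {"linear": [0, 0, 0], "roll": 0, "claw": 40},
  {"linear": [0, 0, 0], "roll": 0, "claw": 40},
  {"linear": [0, 0, 0], "roll": 0, "claw": 40},
  {"linear": [0, 0, 0], "roll": 0, "claw": 40},
])

```text
t: 50.5
tool_pos: [0.4758, -0.1725, 0.0627]
eef_rot: [0.001, 0.67, 0.742, 0.0]
force: [-0.0, -1.3, 22.2]
grip_width: 0.0527
finger_force: 66.4
```

servo_tool([
  {"linear": [0, 0, 0.003], "roll": 0.02, "claw": 40},
  {"linear": [0, 0, 0.003], "roll": 0.02, "claw": 40},
  {"linear": [0, 0, 0.003], "roll": 0.02, "claw": 40},
  {"linear": [0, 0, 0.003], "roll": 0.02, "claw": 40},
  {"linear": [0, 0, 0], "roll": 0, "claw": 40},
  {"linear": [0, 0, 0], "roll": 0, "claw": 40},
  {"linear": [0, 0, 0], "roll": 0, "claw": 40},
  {"linear": [0, 0, 0], "roll": 0, "claw": 40},
])

```text
t: 51.17
tool_pos: [0.476, -0.1722, 0.0618]
eef_rot: [0.001, 0.758, 0.652, 0.001]
force: [0.9, -0.0, 22.7]
grip_width: 0.0527
finger_force: 66.1
```

Run:
```python
from tri import *
st()
```

```text
{'t': 51.167, 'tool_pos': [0.476, -0.172, 0.062], 'eef_rot': [0.001, 0.758, 0.652, 0.001], 'force': [0.907, -0.015, 22.744], 'wrist_torque': [0.001, -0.465, -0.299], 'grip_width': 0.053, 'finger_force': 66.053, 'joint_pos': [0.461, 0.667, -0.326, 2.224, 0.642, 0.337, -0.563]}
```

servo_tool([
  {"linear": [0, 0, 0.004], "roll": 0.03, "claw": 40},
  {"linear": [0, 0, 0.004], "roll": 0.03, "claw": 40},
  {"linear": [0, 0, 0.005], "roll": 0.03, "claw": 40},
  {"linear": [0, 0, 0.005], "roll": 0.03, "claw": 40},
  {"linear": [0, 0, 0.005], "roll": 0.03, "claw": 40},
  {"linear": [0, 0, 0.005], "roll": 0.03, "claw": 40},
  {"linear": [0, 0, 0], "roll": 0, "claw": 40},
  {"linear": [0, 0, 0], "roll": 0, "claw": 40},
])

```text
t: 51.83
tool_pos: [0.4758, -0.1721, 0.0597]
eef_rot: [0.001, 0.91, 0.414, 0.001]
force: [1.0, 0.6, 21.4]
grip_width: 0.0526
finger_force: 66.1
```

servo_tool([
  {"linear": [0, 0, 0.005], "roll": 0.03, "claw": 40},
  {"linear": [0, 0, 0.005], "roll": 0.03, "claw": 40},
  {"linear": [0, 0, 0], "roll": 0, "claw": 40},
  {"linear": [0, 0, 0], "roll": 0, "claw": 40},
  {"linear": [0, 0, 0], "roll": 0, "claw": 40},
  {"linear": [0, 0, 0], "roll": 0, "claw": 40},
  {"linear": [0, 0, 0], "roll": 0, "claw": 40},
  {"linear": [0, 0, 0], "roll": 0, "claw": 40},
])

```text
t: 52.5
tool_pos: [0.4763, -0.1723, 0.059]
eef_rot: [0.001, 0.945, 0.328, 0.001]
force: [1.7, -0.4, 22.1]
grip_width: 0.0524
finger_force: 65.8
```

Run:
```python
from tri import *
st(); go(.476,-.172,.06)
```

```text
{'t': 52.5, 'tool_pos': [0.476, -0.172, 0.059], 'eef_rot': [0.001, 0.945, 0.328, 0.001], 'force': [1.655, -0.356, 22.123], 'wrist_torque': [-0.088, -0.51, 0.324], 'grip_width': 0.052, 'finger_force': 65.839, 'joint_pos': [0.339, 0.659, -0.15, 2.233, 0.352, 0.268, -1.023]}
yaw 0.6679 roll units 0.0 shift units [-0.001 -0.005 -0.013]
```

servo_tool([
  {"linear": [0, 0, 0.005], "roll": 0.03, "claw": 40},
  {"linear": [0, 0, 0], "roll": 0.03, "claw": 40},
  {"linear": [0, 0, 0], "roll": 0, "claw": 40},
  {"linear": [0, 0, 0], "roll": 0, "claw": 40},
  {"linear": [0, 0, 0], "roll": 0, "claw": 40},
  {"linear": [0, 0, 0], "roll": 0, "claw": 40},
  {"linear": [0, 0, 0], "roll": 0, "claw": 40},
  {"linear": [0, 0, 0], "roll": 0, "claw": 40},
])

```text
t: 53.17
tool_pos: [0.4774, -0.1719, 0.0586]
eef_rot: [0.001, 0.971, 0.238, 0.002]
force: [5.2, 0.8, 18.1]
grip_width: 0.0524
finger_force: 60.9
```

Run:
```python
from tri import *
st(); go(.476,-.172,.06)
```

```text
{'t': 53.167, 'tool_pos': [0.477, -0.172, 0.059], 'eef_rot': [0.001, 0.971, 0.238, 0.002], 'force': [5.185, 0.778, 18.115], 'wrist_torque': [0.075, -1.047, 0.683], 'grip_width': 0.052, 'finger_force': 60.851, 'joint_pos': [0.313, 0.658, -0.113, 2.234, 0.272, 0.257, -1.13]}
yaw 0.481 roll units 0.0 shift units [-0.017 -0.007 -0.019]
```

servo_tool([
  {"linear": [0, 0, 0], "roll": 0.03, "claw": 40},
  {"linear": [0, 0, 0], "roll": 0, "claw": 40},
  {"linear": [0, 0, 0], "roll": 0, "claw": 40},
  {"linear": [0, 0, 0], "roll": 0, "claw": 40},
  {"linear": [0, 0, 0], "roll": 0, "claw": 80},
  {"linear": [0, 0, 0], "roll": 0, "claw": 80},
  {"linear": [0, 0, 0], "roll": 0, "claw": 80},
  {"linear": [0, 0, 0], "roll": 0, "claw": 80},
])

```text
t: 53.83
tool_pos: [0.474, -0.1723, 0.057]
eef_rot: [-0.0, 0.982, 0.191, -0.001]
force: [-0.1, 0.4, -0.6]
grip_width: 0.0682
finger_force: 0.0
```

servo_tool([
  {"linear": [0, 0, -0.3], "roll": 0, "claw": 80},
  {"linear": [0, 0, -0.5], "roll": 0, "claw": 80},
  {"linear": [0, 0, -0.5], "roll": 0, "claw": 80},
  {"linear": [0, 0, -0.5], "roll": 0, "claw": 80},
  {"linear": [0, 0, -0.5], "roll": 0, "claw": 80},
  {"linear": [0, 0, -0.5], "roll": 0, "claw": 80},
  {"linear": [0, 0, -0.5], "roll": 0, "claw": 80},
  {"linear": [0, 0, -0.5], "roll": 0, "claw": 80},
])

```text
t: 54.5
tool_pos: [0.4739, -0.1723, 0.344]
eef_rot: [-0.0, 0.982, 0.191, -0.001]
force: [0.2, -0.6, 0.3]
grip_width: 0.0683
finger_force: 0.0
```

servo_tool([
  {"linear": [0, 0, 0], "roll": 0.03, "claw": 80},
  {"linear": [0, 0, 0], "roll": 0.03, "claw": 80},
  {"linear": [0, 0, 0], "roll": 0.03, "claw": 80},
  {"linear": [0, 0, 0], "roll": 0.03, "claw": 80},
  {"linear": [0, 0, 0], "roll": 0.037, "claw": 40},
  {"linear": [0, 0, 0], "roll": 0, "claw": 26},
  {"linear": [0, 0, 0], "roll": 0, "claw": 26},
  {"linear": [0, 0, 0], "roll": 0, "claw": 26},
])

```text
t: 55.17
tool_pos: [0.4748, -0.1724, 0.3421]
eef_rot: [-0.0, 0.999, -0.053, -0.0]
force: [0.1, -0.1, 0.3]
grip_width: 0.0223
finger_force: 0.0
```

Run:
```python
from tri import *
st(); go(.5586,-.343,.34,-.108)
c=snap("side","s5.png",(215,80,345,200),5)
snap("top","t4.png",(335,140,425,290),4)
```

```text
{'t': 55.167, 'tool_pos': [0.475, -0.172, 0.342], 'eef_rot': [-0.0, 0.999, -0.053, -0.0], 'force': [0.108, -0.117, 0.284], 'wrist_torque': [-0.023, 0.01, -0.023], 'grip_width': 0.022, 'finger_force': 0.0, 'joint_pos': [0.356, 0.235, -0.149, 1.973, 0.043, 0.937, -1.49]}
yaw -0.1055 roll units 0.0008 shift units [1.356 2.141 0.028]
```

View pics/s5.png

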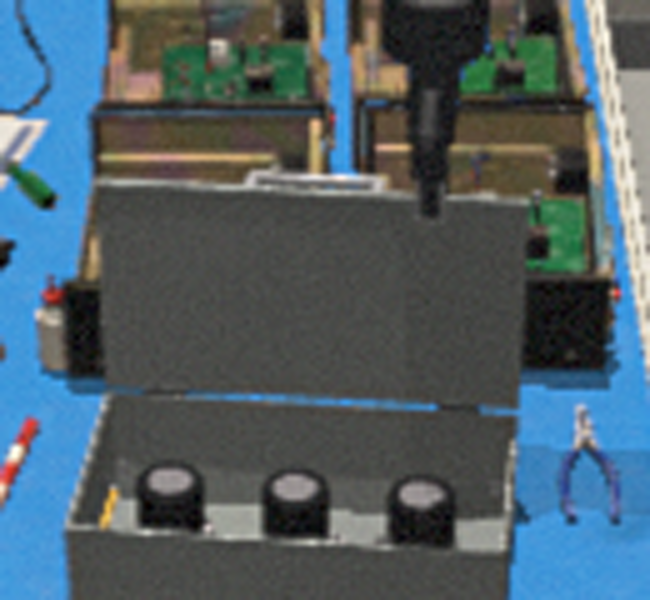

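All three cap tops are level and in line (169,481), (296,489), (420,495): home. Now the door bar at (315,178).

servo_tool([
  {"linear": [0.17, 0.268, 0], "roll": 0, "claw": 26},
  {"linear": [0.17, 0.268, 0], "roll": 0, "claw": 26},
  {"linear": [0.17, 0.268, 0], "roll": 0, "claw": 26},
  {"linear": [0.17, 0.268, 0], "roll": 0, "claw": 26},
  {"linear": [0.17, 0.268, 0], "roll": 0, "claw": 26},
  {"linear": [0.17, 0.268, 0], "roll": 0, "claw": 26},
  {"linear": [0.17, 0.268, 0], "roll": 0, "claw": 26},
  {"linear": [0.17, 0.268, 0], "roll": 0, "claw": 26},
])

```text
t: 55.93
tool_pos: [0.5593, -0.3446, 0.3422]
eef_rot: [-0.0, 0.999, -0.054, -0.0]
force: [0.6, -0.2, 0.3]
grip_width: 0.0223
finger_force: 0.0
```

servo_tool([
  {"linear": [0, 0, 0], "roll": 0, "claw": 26},
  {"linear": [0, 0, 0], "roll": 0, "claw": 26},
  {"linear": [0, 0, 0], "roll": 0, "claw": 26},
  {"linear": [0, 0, 0], "roll": 0, "claw": 26},
  {"linear": [0, 0, 0], "roll": 0, "claw": 26},
  {"linear": [0, 0, 0], "roll": 0, "claw": 26},
  {"linear": [0, 0, 0], "roll": 0, "claw": 26},
  {"linear": [0, 0, 0], "roll": 0, "claw": 26},
])

```text
t: 56.6
tool_pos: [0.559, -0.3431, 0.3427]
eef_rot: [0.0, 0.999, -0.054, 0.0]
force: [0.1, -0.7, 0.4]
grip_width: 0.0222
finger_force: 0.0
```

Run:
```python
from tri import *
st(); go(.559,-.3432,.2525)
```

```text
{'t': 56.6, 'tool_pos': [0.559, -0.343, 0.343], 'eef_rot': [0.0, 0.999, -0.054, 0.0], 'force': [0.057, -0.72, 0.381], 'wrist_torque': [-0.048, -0.038, 0.0], 'grip_width': 0.022, 'finger_force': 0.0, 'joint_pos': [0.524, 0.433, -0.088, 1.659, 0.043, 1.051, -1.257]}
yaw -0.1086 roll units 0.0 shift units [-0.000e+00  1.000e-03  1.203e+00]
```

servo_tool([
  {"linear": [0, 0, 0.25], "roll": 0, "claw": 26},
  {"linear": [0, 0, 0.25], "roll": 0, "claw": 26},
  {"linear": [0, 0, 0.25], "roll": 0, "claw": 26},
  {"linear": [0, 0, 0.25], "roll": 0, "claw": 26},
  {"linear": [0, 0, 0.2], "roll": 0, "claw": 26},
  {"linear": [0, 0, 0], "roll": 0, "claw": 26},
  {"linear": [0, 0, 0], "roll": 0, "claw": 26},
  {"linear": [0, 0, 0], "roll": 0, "claw": 26},
])

```text
t: 57.27
tool_pos: [0.5595, -0.3436, 0.2534]
eef_rot: [0.0, 0.999, -0.055, 0.001]
force: [-0.1, 0.8, -0.3]
grip_width: 0.0222
finger_force: 0.0
```

servo_tool([
  {"linear": [0, 0, 0], "roll": 0, "claw": 0},
  {"linear": [0, 0, 0], "roll": 0, "claw": 0},
  {"linear": [0, 0, 0], "roll": 0, "claw": 0},
  {"linear": [0, 0, 0], "roll": 0, "claw": 0},
  {"linear": [0, 0, 0], "roll": 0, "claw": 0},
  {"linear": [0, 0, 0], "roll": 0, "claw": 0},
  {"linear": [0, 0, 0], "roll": 0, "claw": 0},
  {"linear": [0, 0, 0], "roll": 0, "claw": 0},
])

```text
t: 57.93
tool_pos: [0.5596, -0.3443, 0.254]
eef_rot: [0.001, 0.999, -0.055, 0.001]
force: [-1.3, -2.0, 7.2]
grip_width: 0.0078
finger_force: 58.7
```

Run:
```python
from tri import *
st()
th0=1.62
f=lambda t:np.array([.176*(np.cos(th0)-np.cos(t))-.044*(np.sin(th0)-np.sin(t)), -(.176*(np.sin(t)-np.sin(th0))+.044*(np.cos(t)-np.cos(th0)))])/.075
ts=np.linspace(th0,0,28); P=np.array([f(t) for t in ts]); print(np.diff(P,axis=0).round(3).tolist())
```

```text
{'t': 57.933, 'tool_pos': [0.56, -0.344, 0.254], 'eef_rot': [0.001, 0.999, -0.055, 0.001], 'force': [-1.304, -2.005, 7.205], 'wrist_torque': [-0.392, 0.183, 0.083], 'grip_width': 0.008, 'finger_force': 58.676, 'joint_pos': [0.523, 0.513, -0.087, 1.759, 0.057, 0.869, -1.27]}
[[-0.14, -0.038], [-0.142, -0.029], [-0.144, -0.021], [-0.145, -0.012], [-0.145, -0.004], [-0.145, 0.005], [-0.144, 0.014], [-0.143, 0.023], [-0.142, 0.031], [-0.14, 0.04], [-0.137, 0.048], [-0.134, 0.056], [-0.13, 0.064], [-0.126, 0.072], [-0.122, 0.079], [-0.117, 0.086], [-0.111, 0.093], [-0.106, 0.1], [-0.099, 0.106], [-0.093, 0.111], [-0.086, 0.117], [-0.079, 0.122], [-0.071, 0.126], [-0.064, 0.13], [-0.056, 0.134], [-0.048, 0.137], [-0.039, 0.14]]
```

servo_tool([
  {"linear": [0, -0.14, -0.038], "roll": 0, "claw": 0},
  {"linear": [0, -0.142, -0.029], "roll": 0, "claw": 0},
  {"linear": [0, -0.144, -0.021], "roll": 0, "claw": 0},
  {"linear": [0, -0.145, -0.012], "roll": 0, "claw": 0},
  {"linear": [0, -0.145, -0.004], "roll": 0, "claw": 0},
  {"linear": [0, -0.145, 0.005], "roll": 0, "claw": 0},
  {"linear": [0, -0.144, 0.014], "roll": 0, "claw": 0},
  {"linear": [0, -0.143, 0.023], "roll": 0, "claw": 0},
])

```text
t: 58.6
tool_pos: [0.5687, -0.2589, 0.2592]
eef_rot: [0.001, 0.998, -0.055, 0.001]
force: [-3.2, -4.0, 9.5]
grip_width: 0.0077
finger_force: 59.3
```

servo_tool([
  {"linear": [0, -0.142, 0.031], "roll": 0, "claw": 0},
  {"linear": [0, -0.14, 0.04], "roll": 0, "claw": 0},
  {"linear": [0, -0.137, 0.048], "roll": 0, "claw": 0},
  {"linear": [0, -0.134, 0.056], "roll": 0, "claw": 0},
  {"linear": [0, -0.13, 0.064], "roll": 0, "claw": 0},
  {"linear": [0, -0.126, 0.072], "roll": 0, "claw": 0},
  {"linear": [0, -0.122, 0.079], "roll": 0, "claw": 0},
  {"linear": [0, -0.117, 0.086], "roll": 0, "claw": 0},
])

```text
t: 59.27
tool_pos: [0.5771, -0.1795, 0.221]
eef_rot: [0.0, 0.999, -0.055, 0.0]
force: [-0.3, -4.6, 0.2]
grip_width: 0.0076
finger_force: 61.9
```

Run:
```python
from tri import *
st()
```

```text
{'t': 59.267, 'tool_pos': [0.577, -0.18, 0.221], 'eef_rot': [0.0, 0.999, -0.055, 0.0], 'force': [-0.307, -4.634, 0.221], 'wrist_torque': [-1.135, -0.083, 0.05], 'grip_width': 0.008, 'finger_force': 61.912, 'joint_pos': [0.275, 0.489, -0.097, 1.909, 0.068, 0.746, -1.542]}
```

servo_tool([
  {"linear": [0, -0.111, 0.093], "roll": 0, "claw": 0},
  {"linear": [0, -0.106, 0.1], "roll": 0, "claw": 0},
  {"linear": [0, -0.099, 0.106], "roll": 0, "claw": 0},
  {"linear": [0, -0.093, 0.111], "roll": 0, "claw": 0},
  {"linear": [0, -0.086, 0.117], "roll": 0, "claw": 0},
  {"linear": [0, -0.079, 0.122], "roll": 0, "claw": 0},
  {"linear": [0, -0.071, 0.126], "roll": 0, "claw": 0},
  {"linear": [0, -0.064, 0.13], "roll": 0, "claw": 0},
])

```text
t: 59.93
tool_pos: [0.5827, -0.1264, 0.1525]
eef_rot: [0.0, 0.999, -0.055, -0.0]
force: [0.7, 1.4, 3.4]
grip_width: 0.0076
finger_force: 59.1
```

servo_tool([
  {"linear": [0, -0.056, 0.134], "roll": 0, "claw": 0},
  {"linear": [0, -0.048, 0.137], "roll": 0, "claw": 0},
  {"linear": [0, -0.039, 0.14], "roll": 0, "claw": 0},
  {"linear": [0, 0, 0], "roll": 0, "claw": 0},
  {"linear": [0, 0, 0], "roll": 0, "claw": 0},
  {"linear": [0, 0, 0], "roll": 0, "claw": 0},
  {"linear": [0, 0, 0], "roll": 0, "claw": 0},
  {"linear": [0, 0, 0], "roll": 0, "claw": 0},
])

```text
t: 60.6
tool_pos: [0.585, -0.1174, 0.1221]
eef_rot: [0.001, 0.998, -0.055, 0.001]
force: [2.2, -8.6, -1.3]
grip_width: 0.0075
finger_force: 64.7
```

Run:
```python
from tri import *
st()
```

```text
{'t': 60.6, 'tool_pos': [0.585, -0.117, 0.122], 'eef_rot': [0.001, 0.998, -0.055, 0.001], 'force': [2.193, -8.642, -1.338], 'wrist_torque': [-1.618, -0.739, 0.302], 'grip_width': 0.008, 'finger_force': 64.651, 'joint_pos': [0.155, 0.613, -0.077, 2.002, 0.091, 0.528, -1.667]}
```

servo_tool([
  {"linear": [0, 0.01, 0.03], "roll": 0, "claw": 0},
  {"linear": [0, 0, 0.03], "roll": 0, "claw": 0},
  {"linear": [0, 0, 0], "roll": 0, "claw": 0},
  {"linear": [0, 0, 0], "roll": 0, "claw": 0},
  {"linear": [0, 0, 0], "roll": 0, "claw": 0},
  {"linear": [0, 0, 0], "roll": 0, "claw": 0},
  {"linear": [0, 0, 0], "roll": 0, "claw": 0},
  {"linear": [0, 0, 0], "roll": 0, "claw": 0},
])

```text
t: 61.27
tool_pos: [0.5865, -0.1175, 0.1206]
eef_rot: [0.0, 0.998, -0.055, 0.003]
force: [-1.4, -4.7, 28.6]
grip_width: 0.0076
finger_force: 69.6
```

servo_tool([
  {"linear": [0, 0, 0], "roll": 0, "claw": 40},
  {"linear": [0, 0, 0], "roll": 0, "claw": 40},
  {"linear": [0, 0, 0], "roll": 0, "claw": 40},
  {"linear": [0, 0, 0], "roll": 0, "claw": 40},
  {"linear": [0, 0, -0.4], "roll": 0, "claw": 40},
  {"linear": [0, 0, -0.5], "roll": 0, "claw": 40},
  {"linear": [0, 0, -0.5], "roll": 0, "claw": 40},
  {"linear": [0, 0, -0.5], "roll": 0, "claw": 40},
])

```text
t: 61.93
tool_pos: [0.5833, -0.1164, 0.2614]
eef_rot: [-0.0, 0.999, -0.054, -0.001]
force: [0.0, -0.4, -0.2]
grip_width: 0.0337
finger_force: 0.0
```

servo_tool([
  {"linear": [0, 0, 0], "roll": 0, "claw": 40},
  {"linear": [0, 0, 0], "roll": 0, "claw": 40},
  {"linear": [0, 0, 0], "roll": 0, "claw": 40},
  {"linear": [0, 0, 0], "roll": 0, "claw": 40},
  {"linear": [0, 0, 0], "roll": 0, "claw": 40},
  {"linear": [0, 0, 0], "roll": 0, "claw": 40},
  {"linear": [0, 0, 0], "roll": 0, "claw": 40},
  {"linear": [0, 0, 0], "roll": 0, "claw": 40},
])

```text
t: 62.6
tool_pos: [0.5837, -0.1169, 0.2601]
eef_rot: [-0.0, 0.999, -0.054, -0.001]
force: [0.6, 0.3, -0.6]
grip_width: 0.0339
finger_force: 0.0
```

Run:
```python
from tri import *
st(); c=snap("side","s6.png",(200,130,340,230),5)
```

```text
{'t': 62.6, 'tool_pos': [0.584, -0.117, 0.26], 'eef_rot': [-0.0, 0.999, -0.054, -0.001], 'force': [0.59, 0.303, -0.563], 'wrist_torque': [0.036, -0.012, 0.073], 'grip_width': 0.034, 'finger_force': 0.0, 'joint_pos': [0.172, 0.434, -0.099, 1.89, 0.056, 0.821, -1.636]}
```

View pics/s6.png

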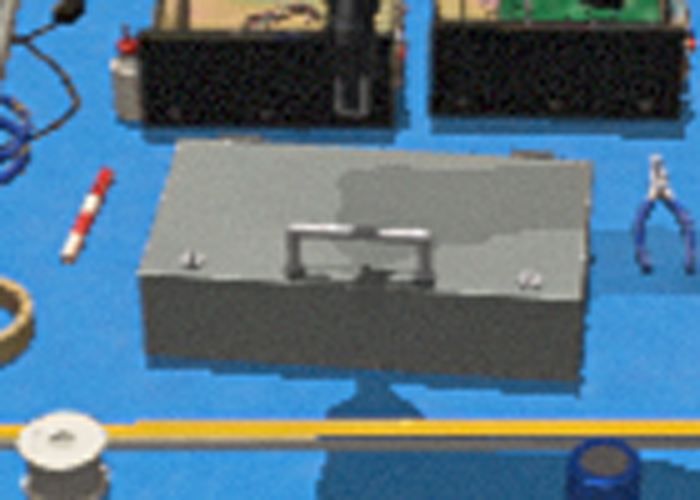

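The door lies flush on the cabinet (no gap along its free edge, row ~285), and the gripper is clear of it.

```bash
python3 -c "
from workcell import *
print(job_done())"
```

```text
the job is handed in; nothing more can be done
None
```

I opened the door, screwed all three black caps onto sockets until each hit its hard stop, and shut the door again. The job is handed in at about 63 s of simulated time, but the judge returned no verdict.

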